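# Tilt the board frame to 45 degrees and pin it

### The arm

A 7-joint arm with a two-finger parallel gripper is mounted at the origin on the work surface. World frame = base frame: x ahead of the robot, y to its left, z up, the work surface at z = 0. Lengths are in m, angles in rad, forces in N, time in s.
With the tool pointing down it reaches from about 0.4 to 0.925 m from the base axis. Payload 4.1 kg.
Tool frame: the origin (TCP) lies midway between the tips of the shut fingers; the grasp point (between the pads) lies 19 mm behind it (r.tcp_to_grasp is the x of the grasp point in the tool frame, in m); x points along the fingers, z is the direction in which the jaws open and shut, and the axes are right-handed (so a half turn about x gives the same grasp; the last joint's range is limited). The gripper opens to 85 mm and grips with 20 to 120 N. Pads are 22 mm wide; open, the fingers measure 114 mm over their backs; the gripper's body (76 mm by 85 mm) begins 54 mm behind the grasp point. The pads swing forward as they close: fully open they stand 13 mm farther back than shut.
Start: joints at [1.139, 0.398, 0.045, 1.537, -0.019, 1.207, -0.051], TCP at [0.212, -0.614, 0.231] pointing down, gripper open.
Joint ranges: [-2.82, 2.82], [-0.49, 2.23], [-1.37, 1.46], [0, 2.46], [-1.36, 4.5], [0.23, 2], [-2.94, 2.94]. Speed limits (rad/s): [2.57, 2.57, 3.14, 3.14, 3.14, 3.14, 3.14].

### API

Orientations are given as [roll, pitch, yaw] about the fixed x, y, z axes, in that order (R = Rz(yaw) Ry(pitch) Rx(roll)).
In Python, from plant import telemetry, optics, close_job, spotter, r gives the robot as it stands. The module is installed in compiled form; this text tells all that it offers.
- The arm moves only by the tool move_arm, never from a script. Its argument "deltas" is one flat list of numbers, 7 for each row, row after row: the turn, a rotation vector about the world's x, y, z in degrees, then the shift along the world's x, y, z in mm, then the closure in counts, from 0 (fully open) to 255 (shut). In form: [wx, wy, wz, dx, dy, dz, jaw, wx, wy, wz, dx, dy, dz, jaw, ...]. A call has 1 to 20 rows; each row is the pose to reach, as a shift and turn from the pose measured when the call began; what a row does not reach only later rows make up. A row lasts 1/8 s, in which the tool goes at most 62.5 mm and 10.7 degrees, less where a joint would pass 70% of its speed; a pose out of reach is approached as far as the arm can. A call with a gripper value outside its range is refused whole. The fingers move at their own pace and stop on an object; "force" is the grip in N (left out, the last holds). Time passes only in rows, so rows that repeat a pose let the fingers close. It gives the time, the measured TCP pose, the force and the opening at its end, in the units of the state.
- telemetry.sense(): the state, without advancing time (a new reading comes with each control period).
- optics.snapshot(name): name is "scene" or "top" or "wrist"; returns (picture, depth): 400x640x3 uint8, red, green, blue; 400x640 float32, m along the optical axis (not along the pixel's ray), 0 where there is no reading.
- optics.camera_params(name): a dict with "fovy" (degrees; the focal length in pixels is half the picture's height over the tangent of half this angle, whatever the lens; pixels are square), "cx", "cy" (the principal point, pixels), "R" (3x3) and "t" (3): a world point X has camera coordinates R X + t. Camera axes: x right, y down, z forward; pixel columns grow to the right and rows downward; lengths in m; the calibration is good to about 2 mm. The wrist camera is an equidistant fisheye: a pixel r from the principal point sees the ray r / f radians off the axis. A picture is of the moment at which its call begins: read the wrist's pose just before it. camera_params takes no time and is no camera call; for the wrist camera it gives the pose at the moment of the call.
- close_job(): hands the job in, once; it reports no verdict.
Trained networks look in the newest picture that a camera, given by its name, has taken for a name from the list of things; names that differ only in an ending like _2 or _b are one class to them, and where a whole thing is asked for, a point or a joint stands for the part that bears it (a point fixed in the world has none). Each returns a list of dicts, best first, with "p" (0 to 1); they miss things now and then, are a little off and sometimes report something else, mostly with a low value. They report only what shows in the picture. A call takes as long as a camera call. They do not tell look-alikes from the thing itself.
- spotter.boxes_of(camera, label): "location" ([x, y, z] in m, in the coordinates of the camera as it stood for that picture, good to about 4 mm: the middle of the surface that is visible of it).
- spotter.outline_of(camera, label): "mask" (400x640 bool, what is visible of it).
The state is a dict: "time": time; "joints": joint angles; "dq": joint speeds; "joint_torque": joint torques, N m; "tcp_pos": TCP position; "eef_rot": TCP orientation; "force": force on the tool from outside, world axes, zero at the start; "moment": the same for the moment, N m; "width": finger opening in m.
Only numpy, scipy, OpenCV 4.12 (cv2) and the standard library are available. Lean on these libraries where they do the work, as an engineer would, in place of code of your own. Each camera call takes 0.05 s, during which the arm holds its last target. There are 200 camera calls.

### The job

The circuit-board frame is locked level by the yellow-gripped pin standing in the tongue at its back edge. Draw the pin and lay it down on the counter while you swing the frame, hand bar down, to 45 degrees; then lock it there by pushing the pin fully home through the middle (red-ringed) hole of the index plate, and let go. Keep off the circuit board and leave the other things on the counter where they are.

Things in the scene. Friction and masses are not known exactly. Their poses are not given: they have to be found in the camera images.
- stand: fixed grey base plate of the tilting board frame, 12 thick, with two upright blue cheeks; origin on the counter below the middle of the tilting axis, x to the frame's back edge, y along the tilting axis to the plain left cheek, z up; the base spans x -90 to 125, y -145 to 130. Left cheek: x -32 to 32, y 100 to 112, 157 high; right cheek: y -109 to -123, with the index plate on top
- trunnion (a point): middle of the tilting axis, 125 above the counter; axes as the stand's, the tilting axis is y. Level, the aluminium frame (10 thick) spans 64 each way in x and 94 in y
- plate_mid (a point): middle of the aluminium index plate's outer face, on the right cheek, facing the stand's -y, at x 0, y -123, z 198 in the stand's frame; plate 104 wide in x, 40 high (178 to 218 above the counter), 14 thick; three holes in an arc near its top
- post_hole (a point): mouth of the level-lock hole, 55 deep, in the top (118 above the counter) of the fixed square steel post, 36 x 36, behind the frame, at x 86, y 30 in the stand's frame; the frame's drilled tongue, 10 thick and 36 wide, lies over it when level, top face at 130
- frame (a joint): tilt of the frame, rad: 0 level (as it starts), growing as the front edge with the hand bar goes down and the back edge up, so that the board faces the front (the stand's -x); stops at 0 and 1.25; 45 degrees = 0.785. Balanced, stiff friction of about 0.4 N m: it stays where it is left
- tilt_bar (a point): middle of the black round hand bar, 14 dia, 116 long along the stand's y, 110 in front of the tilting axis (40 clear gap to the frame's edge); it travels on an arc of radius 110 about the axis, from 125 high when level to 47 high at 45 degrees; pushed down from above (about 4 N) or gripped
- board_top (a point): middle of the top face of the green circuit board (160 x 100, parts on it up to 13 high) in the frame, not to be touched
- hole_45 (a point): mouth, on the outer face of the index plate, of the middle and highest hole, ringed in red: 45 degrees. 13.4 dia, chamfered, at x 0, y -123, z 200 in the stand's frame; the pin goes in towards the stand's +y, through the 14 thick plate, a 3 gap and the frame's 10 thick index arm, whose hole lines up only at that angle (the pin's taper draws in an error of about 2 degrees)
- hole_20 (a point): mouth of the index hole for 20 degrees (black ring), 193 above the counter, 32 behind the middle one; not wanted
- hole_70 (a point): mouth of the index hole for 70 degrees (black ring), 193 above the counter, 32 in front of the middle one; not wanted
- index_arm_hole (a point): mouth, on the side facing the index plate, of the hole (13.6 dia) in the frame's steel index arm, 75 from the tilting axis; the arm, 30 wide and 92 long from the axis, 10 thick, leans back 45 degrees when the frame is level and stands upright at 45 degrees
- pin_grip (a point): centre of the lock pin's yellow octagonal grip, 24 across flats, 60 long; z points along the pin from tip to head, flats face x, y and the 45 degree directions between. Steel shank 12 dia, 58 long, its last 15 tapering to 5; 0.24 kg. At the start it stands upright through tongue and post, grip centre 160 high, and must rise 60 to come clear. It lies on a flat of the grip, axis 12 high
- pin_shoulder (a point): centre of the pin's shoulder (flat end of the grip where the shank begins), 30 from the grip's centre towards the tip; when home it meets the face of the index plate
- solder_spool: loose solder spool with blue flanges, 60 dia x 56 high, upright; origin at the centre of its underside
- tape_roll: loose roll of black tape lying flat, 90 dia x 19 high; origin at the centre of its underside
- flux_bottle: loose amber bottle with red cap, 42 dia x 105 high, upright; origin at the centre of its underside
- spray_can: loose red can with white cap, 52 dia x 150 high, upright; origin at the centre of its underside
- paste_jar: loose white jar with black lid, 60 dia x 62 high; origin at the centre of its underside
- tip_carton: loose upright carton with orange panels, 50 x 38 x 90 high; origin at the centre of its underside
- multimeter: loose yellow multimeter lying face up, 150 (its x) x 78 x 43 high with the dial; origin at the centre of its underside
- screwdriver: loose screwdriver with green handle, 170 long (its x), 26 dia, lying; origin under its middle
- lock_pin: the whole lock pin; origin at its shoulder, axes as point pin_grip
There are look-alikes about, which are no part of the job. What is meant by the lock_pin is not black, and is the larger of those in its own colour.

How it is judged:
By the outcome, as a careful person would: the job done as asked, in the order asked, and still so for the second after the job is handed in, with the robot touching nothing.
It also fails if it takes over 72 s, if anything falls off the work surface, if the arm or the gripper's body presses on something with over 40 N, if the wrist force passes 120 N, or if a joint passes its speed limit or range.

## Working session

There is one attempt and no reset: what is moved stays moved. The work goes in short steps, Python scripts to look and compute and a tool call to move; the robot and the scene stay as the last step left them, time stands still between calls to the robot, and variables do not carry over. Pictures are saved under pics/ and viewed, about 8 in all and at most 12, crops included, and the job is handed in when it is done.

Besides the shell and the picture viewer there is one more tool, called after "Request:" as name(argument=value, ...) on one line, values as JSON. move_arm: Moves the arm, as the interface text tells. Its arguments: {"type":"object","properties":{"deltas":{"type":"array","items":{"type":"number"}},"force":{"type":"number"}},"required":["deltas"]}

```bash
mkdir -p pics
cat > h.py <<'E'
import numpy as np, cv2
from plant import telemetry, optics, close_job, spotter, r
def cam(n):
    p=optics.camera_params(n); p['f']=200/np.tan(np.radians(p['fovy'])/2); p['R']=np.array(p['R']);p['t']=np.array(p['t']); return p
def toW(p,c): return p['R'].T@(np.asarray(c)-p['t'])
def pix(p,u,v,d,fish=False):
    x=(u-p['cx'])/p['f'];y=(v-p['cy'])/p['f']
    if fish:
        th=np.hypot(x,y); s=np.tan(th)/th if th>1e-6 else 1; x*=s;y*=s
    return toW(p,np.array([x,y,1])*d)
def proj(p,X,fish=False):
    c=p['R']@np.asarray(X)+p['t']; x,y=c[0]/c[2],c[1]/c[2]
    if fish:
        rr=np.hypot(x,y); s=np.arctan2(np.hypot(c[0],c[1]),c[2])/rr; x*=s;y*=s
    return x*p['f']+p['cx'],y*p['f']+p['cy']
def save(n,im): cv2.imwrite('pics/'+n+'.png',cv2.cvtColor(im,cv2.COLOR_RGB2BGR))
E
python3 - <<'E'
from h import *
s=telemetry.sense(); print(s['time'],s['tcp_pos'],s['eef_rot'],r.tcp_to_grasp)
for n in ['scene','top']:
    im,d=optics.snapshot(n); save(n+'0',im); np.save(n+'0.npy',d); p=cam(n); print(n,p['f'],toW(p,[0,0,0]).round(3),p['R'][2].round(3))
    for l in ['lock_pin','stand','tilt_bar','hole_45','post_hole','plate_mid','trunnion','pin_grip','board_top']:
        print(l,[(round(b['p'],2),toW(p,b['location']).round(3).tolist()) for b in spotter.boxes_of(n,l)][:5])
E
```

```text
0.0 [ 0.21217014 -0.61372381  0.23026221] [-3.07974939  1.56884162  1.96551535] -0.0187
scene 383.01563417043866 [ 0.866 -0.672  0.745] [-0.365  0.69  -0.625]
lock_pin [(0.83, [0.69, 0.059, 0.173]), (0.66, [0.646, 0.246, 0.1]), (0.46, [0.726, 0.305, 0.062]), (0.16, [0.726, 0.201, 0.056])]
stand [(0.62, [0.619, 0.007, 0.062]), (0.39, [0.694, 0.059, 0.17])]
tilt_bar [(0.87, [0.619, 0.074, 0.133]), (0.36, [0.617, 0.003, 0.061])]
hole_45 [(0.92, [0.623, 0.008, 0.062])]
post_hole [(0.21, [0.445, -0.44, 0.11])]
plate_mid [(0.67, [0.624, 0.005, 0.062])]
trunnion [(0.75, [0.622, 0.007, 0.059]), (0.3, [0.447, -0.44, 0.111])]
pin_grip [(0.58, [0.69, 0.066, 0.167]), (0.47, [0.65, 0.248, 0.103])]
board_top [(0.84, [0.619, 0.072, 0.129])]
top 503.6423731412668 [ 0.313 -0.027  1.479] [ 0.172  0.026 -0.985]
lock_pin [(0.64, [0.718, 0.367, 0.011]), (0.5, [0.638, 0.259, 0.115])]
stand [(0.82, [0.588, 0.045, 0.131])]
tilt_bar [(0.7, [0.595, 0.06, 0.128]), (0.41, [0.588, 0.047, 0.126]), (0.2, [0.706, -0.395, 0.062])]
hole_45 [(0.73, [0.711, 0.209, 0.069]), (0.65, [0.687, 0.067, 0.189]), (0.55, [0.589, 0.05, 0.128])]
post_hole [(0.66, [0.586, 0.046, 0.125])]
plate_mid [(0.68, [0.585, 0.045, 0.127]), (0.45, [0.682, 0.069, 0.188]), (0.33, [0.617, -0.146, 0.056])]
trunnion [(0.95, [0.585, 0.05, 0.129]), (0.17, [0.596, 0.062, 0.128])]
pin_grip [(0.57, [0.719, 0.365, 0.014]), (0.5, [0.687, 0.065, 0.188])]
board_top [(0.63, [0.595, 0.058, 0.13])]
```

```bash
python3 -c "
import cv2,numpy as np
a=cv2.imread('pics/scene0.png');b=cv2.imread('pics/top0.png')
c=np.vstack([a,b]);cv2.imwrite('pics/both.png',cv2.resize(c,None,fx=.75,fy=.75,interpolation=cv2.INTER_AREA))"
```

```text
(no output)
```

View pics/both.png

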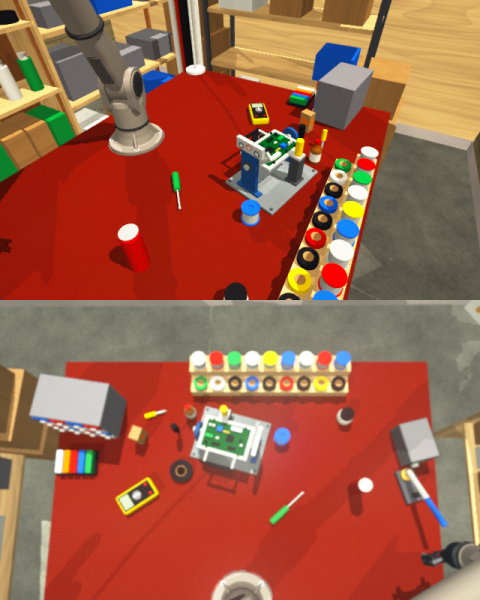

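```bash
python3 -c "
import cv2,numpy as np
a=cv2.imread('pics/scene0.png')[130:300,290:460];b=cv2.imread('pics/top0.png')[110:270,180:400]
a=cv2.resize(a,(600,600),interpolation=cv2.INTER_CUBIC)
cv2.imwrite('pics/ca.png',a)
cv2.imwrite('pics/cb.png',cv2.resize(b,(792,576),interpolation=cv2.INTER_CUBIC))"
```

```text
(no output)
```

View pics/ca.png

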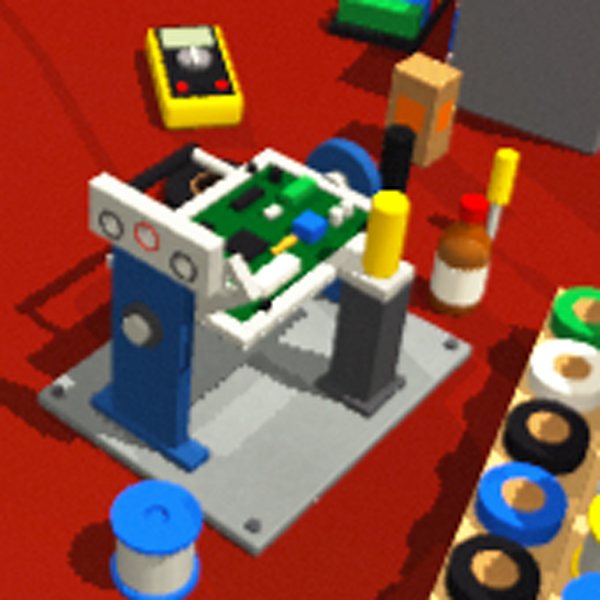

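View pics/cb.png

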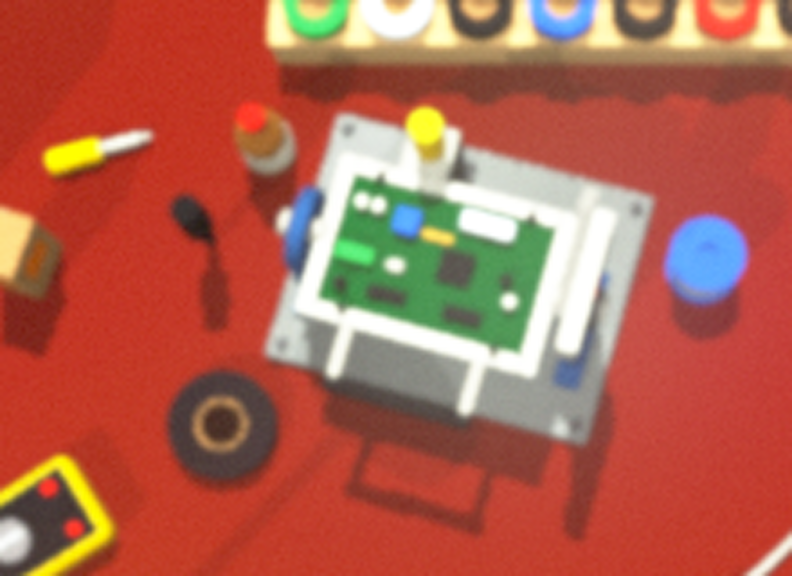

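Pin candidates: large yellow grip standing in the post (top crop 425,127; scene crop 387,235), small thin yellow look-alike (top 75,155; scene 505,175), black one (top 190,215; scene 398,160). The first is the pin: larger yellow one, in the tongue. Now I'll fit the stand pose from its base corners.

```bash
cat > fit.py <<'E'
from h import *
from scipy.optimize import least_squares
T=cam('top');S=cam('scene')
obs=[(T,(125,130,12),(335,115)),(T,(125,-145,12),(653,198)),(T,(-90,-145,12),(585,442)),(T,(-90,130,12),(265,355))]
ob=[(c,np.array(q)/1e3,(180+u/3.6,110+v/3.6)) for c,q,(u,v) in obs]
k=600/170
ob+=[(S,np.array(q)/1e3,(290+u/k,130+v/k)) for q,(u,v) in [((-90,-145,12),(40,398)),((125,-145,12),(258,552)),((125,130,12),(470,350)),((0,-123,200),(147,237)),((86,30,190),(390,197))]]
ob.append((T,np.array((86,30,190))/1e3,(180+426/3.6,110+125/3.6)))
def W(x,q):
    c,s=np.cos(x[2]),np.sin(x[2]); return np.array([x[0]+c*q[0]-s*q[1],x[1]+s*q[0]+c*q[1],q[2]])
def res(x): return np.concatenate([np.array(proj(c,W(x,q)))-o for c,q,o in ob])
s=least_squares(res,[.585,.045,-.2],loss='soft_l1'); x=s.x
print(x,np.degrees(x[2]));print(res(x).reshape(-1,2).round(1).tolist())
for n,q in dict(pin=(86,30,160),hole45=(0,-123,200),bar=(-110,0,125),bar45=(-77.8,0,47)).items(): print(n,W(x,np.array(q)/1e3).round(4))
np.save('stand.npy',x)
for n,c in(('top',T),('scene',S)):
    optics.snapshot(n)
    for l in ['tape_roll','flux_bottle','tip_carton','solder_spool','screwdriver','multimeter']:
        print(n,l,[(round(b['p'],2),toW(c,b['location']).round(3).tolist()) for b in spotter.boxes_of(n,l)][:2])
E
python3 fit.py
```

```text
[ 0.59999897  0.06123556 -0.25505455] -14.613549197032047
[[0.4, -1.2], [0.2, -1.6], [0.8, -0.3], [-0.2, -0.1], [-2.1, -1.1], [-0.0, -1.0], [0.2, -1.9], [-0.4, 0.1], [-0.5, 0.7], [-0.6, -0.4]]
pin [0.6908 0.0686 0.16  ]
hole45 [ 0.569  -0.0578  0.2   ]
bar [0.4936 0.089  0.125 ]
bar45 [0.5247 0.0809 0.047 ]
top tape_roll [(0.96, [0.488, 0.243, 0.018]), (0.59, [0.584, 0.047, 0.128])]
top flux_bottle [(0.61, [0.714, 0.21, 0.07])]
top tip_carton [(0.64, [0.622, 0.402, 0.089])]
top solder_spool []
top screwdriver [(0.73, [0.333, -0.148, 0.023]), (0.5, [0.586, 0.051, 0.127])]
top multimeter [(0.94, [0.39, 0.403, 0.037]), (0.54, [0.487, 0.244, 0.017])]
scene tape_roll []
scene flux_bottle [(0.74, [0.727, 0.204, 0.052]), (0.28, [0.619, 0.008, 0.062])]
scene tip_carton [(0.7, [0.631, 0.402, 0.063])]
scene solder_spool [(0.57, [0.629, -0.163, 0.054]), (0.41, [0.621, 0.006, 0.061])]
scene screwdriver [(0.73, [0.62, 0.069, 0.13]), (0.54, [0.339, -0.155, 0.022])]
scene multimeter [(0.78, [0.401, 0.379, 0.031])]
```

```bash
cat >> h.py <<'E'
from scipy.spatial.transform import Rotation as Ro
X=np.load('stand.npy') if __import__('os').path.exists('stand.npy') else None
def SW(q):
    c,s=np.cos(X[2]),np.sin(X[2]); q=np.asarray(q)/1e3; return np.array([X[0]+c*q[0]-s*q[1],X[1]+s*q[0]+c*q[1],q[2]])
def SD(v): return Ro.from_euler('z',X[2]).apply(v)
def plan(target,tx,tz,d=0.019):
    """deltas so that point d behind TCP is at target (world m)"""
    s=telemetry.sense(); R0=Ro.from_euler('xyz',s['eef_rot']); tx=np.array(tx,float);tz=np.array(tz,float)
    best=None
    for sg in (1,-1):
        z=tz*sg; R1=Ro.from_matrix(np.c_[tx,np.cross(z,tx),z]); rv=np.degrees((R1*R0.inv()).as_rotvec())
        print(sg,'turn',rv.round(1),'shift',((np.asarray(target)+d*tx-s['tcp_pos'])*1e3).round(1))
E
python3 - <<'E'
from h import *
s=telemetry.sense();print(Ro.from_euler('xyz',s['eef_rot']).as_matrix().round(3),s['width'])
t=np.radians(25);tx=SD([np.cos(t),0,-np.sin(t)]);tz=SD([0,1,0]);g=SW((86,30,172))
for b in (.11,0): plan(g-b*tx+[0,0,.06 if b else 0],tx,tz,.010)
E
```

```text
[[ 0.     0.945  0.327]
 [-0.     0.327 -0.945]
 [-1.     0.     0.   ]] 0.08515692773161283
1 turn [-84.   -3.3 126.3] shift [390.7 705.8  42.9]
-1 turn [  2.6 -65.8 -29.9] shift [390.7 705.8  42.9]
1 turn [-84.   -3.3 126.3] shift [487.2 680.6 -63.6]
-1 turn [  2.6 -65.8 -29.9] shift [487.2 680.6 -63.6]
```

Request:
move_arm(deltas=[0,0,0,0,0,60,0,0,0,0,20,40,110,0,0,0,0,50,90,140,0,0,-6,-3,80,145,150,0,0,-12,-6,110,200,150,0,0,-20,-9,140,255,150,0,1,-27,-12,170,310,150,0,1,-34,-15,200,365,150,0,2,-42,-19,230,420,150,0,2,-50,-23,260,475,150,0,2,-58,-26,290,530,150,0,2.6,-65.8,-29.9,320,585,150,0,2.6,-65.8,-29.9,355,640,150,0,2.6,-65.8,-29.9,390,700,150,0,2.6,-65.8,-29.9,390.7,705.8,150,0,2.6,-65.8,-29.9,390.7,705.8,150,0,2.6,-65.8,-29.9,390.7,705.8,150,0], force=40)

```text
time: 3.82
tcp_pos: [0.6291, 0.0157, 0.4044]
eef_rot: [1.62, 0.493, -0.142]
force: [0.0, -0.6, -0.1]
width: 0.0848
```

```bash
cat > a.py <<'E'
from h import *
s=telemetry.sense();print(s['joints'].round(2))
t=np.radians(25);tx=SD([np.cos(t),0,-np.sin(t)]);tz=SD([0,1,0]);g=SW((86,30,172))
for b in (.11,0): plan(g-b*tx+[0,0,.06 if b else 0],tx,tz,.010)
p=cam('wrist');im,d=optics.snapshot('wrist');save('w1',im);print(p['f'],toW(p,[0,0,0]).round(3),p['R'][2].round(2),proj(p,SW((86,30,190)),True))
for b in spotter.boxes_of('wrist','pin_grip'): print(b['p'],toW(p,b['location']))
E
python3 a.py
```

```text
[ 1.28 -0.49 -1.17  2.17 -1.36  0.23 -0.66]
1 turn [-157.6   31.8   80.7] shift [ -26.    75.7 -130.1]
-1 turn [-3.1 -2.7 -5.2] shift [ -26.    75.7 -130.1]
1 turn [-157.6   31.8   80.7] shift [  70.4   50.6 -236.6]
-1 turn [-3.1 -2.7 -5.2] shift [  70.4   50.6 -236.6]
309.70691628693146 [0.535 0.024 0.531] [ 0.72 -0.09 -0.69] (np.float64(275.7841343757012), np.float64(325.83316005285064))
0.68 [0.69463653 0.06143086 0.19454191]
```

View pics/w1.png

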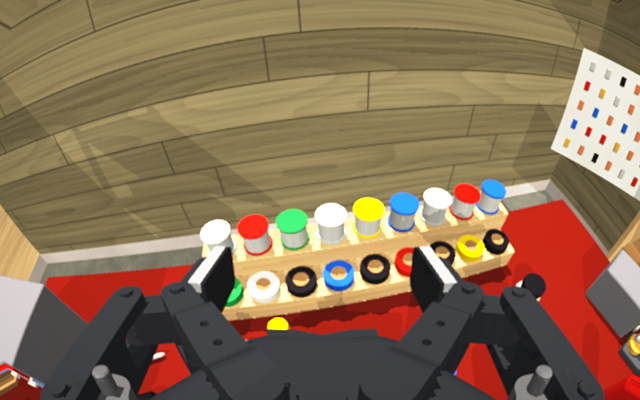

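```bash
cat > a.py <<'E'
from h import *
import sys
s=telemetry.sense();print(s['joints'].round(2))
t=np.radians(float(sys.argv[1]));tx=SD([np.cos(t),0,-np.sin(t)]);tz=SD([0,1,0]);g=SW((86,30,172))
for b in (.11,.05,0): plan(g-b*tx+[0,0,.02 if b else 0],tx,tz,.010)
E
python3 a.py 40
```

```text
[ 1.28 -0.49 -1.17  2.17 -1.36  0.23 -0.66]
1 turn [-145.4   28.8  100.6] shift [ -12.    72.4 -147.8]
-1 turn [ 0.  12.  -4.9] shift [ -12.    72.4 -147.8]
1 turn [-145.4   28.8  100.6] shift [  32.5   60.8 -186.3]
-1 turn [ 0.  12.  -4.9] shift [  32.5   60.8 -186.3]
1 turn [-145.4   28.8  100.6] shift [  69.5   51.1 -238.5]
-1 turn [ 0.  12.  -4.9] shift [  69.5   51.1 -238.5]
```

Request:
move_arm(deltas=[0,6,-2,-20,35,-10,0,0,12,-4.9,-30,72,-30,0,0,12,-4.9,-20,72,-70,0,0,12,-4.9,-12,72,-110,0,0,12,-4.9,-12,72,-147,0,0,12,-4.9,-12,72,-147,0,0,12,-4.9,-12,72,-147,0,0,12,-4.9,-12,72,-147,0])

```text
time: 4.92
tcp_pos: [0.5783, 0.0727, 0.294]
eef_rot: [1.59, 0.7, -0.226]
force: [0.6, 0.3, 0.6]
width: 0.0855
```

```bash
python3 a.py 40; python3 a.py 25
```

```text
[ 1.23 -0.49 -1.36  2.23 -0.36  0.23 -1.81]
1 turn [ 133.8  -32.8 -115.8] shift [ 38.4  15.2 -37.8]
-1 turn [-0.8  0.1 -1. ] shift [ 38.4  15.2 -37.8]
1 turn [ 133.8  -32.8 -115.8] shift [ 82.8   3.6 -76.3]
-1 turn [-0.8  0.1 -1. ] shift [ 82.8   3.6 -76.3]
1 turn [ 133.8  -32.8 -115.8] shift [ 119.9   -6.1 -128.5]
-1 turn [-0.8  0.1 -1. ] shift [ 119.9   -6.1 -128.5]
[ 1.23 -0.49 -1.36  2.23 -0.36  0.23 -1.81]
1 turn [147.1 -36.3 -96.8] shift [ 24.8  18.7 -59.8]
-1 turn [ -4.5 -14.5  -1.1] shift [ 24.8  18.7 -59.8]
1 turn [147.1 -36.3 -96.8] shift [ 77.4   5.  -85.1]
-1 turn [ -4.5 -14.5  -1.1] shift [ 77.4   5.  -85.1]
1 turn [147.1 -36.3 -96.8] shift [ 121.3   -6.4 -126.3]
-1 turn [ -4.5 -14.5  -1.1] shift [ 121.3   -6.4 -126.3]
```

Request:
move_arm(deltas=[-0.8,0,-1,38,15,0,0,-0.8,0,-1,38,15,-20,0,-0.8,0,-1,38,15,-37,0,-0.8,0,-1,38,15,-37,0,-0.8,0,-1,38,15,-37,0,-0.8,0,-1,38,15,-37,0])

```text
time: 5.68
tcp_pos: [0.5773, 0.0728, 0.2928]
eef_rot: [1.59, 0.702, -0.227]
force: [-0.2, 0.6, 0.6]
width: 0.0859
```

```bash
python3 a.py 40
```

```text
[ 1.23 -0.49 -1.36  2.23 -0.36  0.23 -1.82]
1 turn [ 133.6  -32.9 -116. ] shift [ 39.3  15.1 -36.5]
-1 turn [-0.9 -0.  -0.9] shift [ 39.3  15.1 -36.5]
1 turn [ 133.6  -32.9 -116. ] shift [ 83.8   3.5 -75.1]
-1 turn [-0.9 -0.  -0.9] shift [ 83.8   3.5 -75.1]
1 turn [ 133.6  -32.9 -116. ] shift [ 120.9   -6.2 -127.2]
-1 turn [-0.9 -0.  -0.9] shift [ 120.9   -6.2 -127.2]
```

```bash
cat > kin.py <<'E'
from h import *
from scipy.optimize import least_squares
import itertools
def fk(q,P,sg):
    c,e,d1,d3,a3,d5,a5,d7,a7=P; q=np.asarray(q)*[sg[0],1,sg[1],1,sg[2],1,sg[3]]
    T=np.eye(4)
    def rot(ax,an): M=np.eye(4);M[:3,:3]=Ro.from_euler(ax,an).as_matrix();return M
    def tr(x,z): M=np.eye(4);M[0,3]=x;M[2,3]=z;return M
    T=rot('z',c+q[0])@tr(0,d1)@rot('y',q[1])@rot('z',q[2])@tr(a3,d3)@rot('y',q[3])@tr(-a3,0)@rot('z',q[4])@tr(a5,d5)@rot('y',q[5])@rot('z',q[6]+e)@tr(0,d7)
    T[:3,3]+=0
    M=np.array([[0,0,1],[0,1,0],[1,0,0.]]); M=np.array([[0,1,0],[0,0,1],[1,0,0.]])  # columns: tool x=flange z, y=flange x, z=flange y
    return T[:3,3],T[:3,:3]@M
if __name__=='__main__':
    s=telemetry.sense()
    D=[([1.139,.398,.045,1.537,-.019,1.207,-.051],[.21217,-.61372,.23026],[-3.07975,1.56884,1.96552]),
       ([1.28,-.49,-1.17,2.17,-1.36,.23,-.66],[.6291,.0157,.4044],[1.62,.493,-.142]),
       ([1.23,-.49,-1.36,2.23,-.36,.23,-1.81],[.5783,.0727,.294],[1.59,.7,-.226]),
       (s['joints'],s['tcp_pos'],s['eef_rot'])]
    out=[]
    for sg in itertools.product((1,-1),repeat=4):
      for c0 in (0,1.57,3.14,-1.57):
       for e0 in (0,1.57,3.14,-1.57):
        def f(P):
            o=[]
            for q,p,rr in D:
                a,R=fk(q,P,sg); o+=list((a-p)*5); o+=list((R-Ro.from_euler('xyz',rr).as_matrix()).ravel())
            return o
        z=least_squares(f,[c0,e0,.33,.4,0,.4,0,.25,0],max_nfev=60); out.append((z.cost,sg,z.x))
    out.sort(key=lambda a:a[0])
    for o in out[:3]: print(o[0],o[1],o[2].round(3))
    np.save('kin.npy',np.r_[out[0][1],out[0][2]])
E
python3 kin.py
```

```text
0.008916329089172906 (-1, -1, -1, -1) [-0.052 -4.749  0.249  0.705 -0.092  0.508 -0.044  0.472  0.   ]
0.008916329089177444 (-1, -1, -1, -1) [-0.052  1.534  0.249  0.705 -0.092  0.508 -0.044  0.472  0.   ]
0.008916329089186412 (-1, -1, -1, -1) [-0.052  1.534  0.249  0.705 -0.092  0.508 -0.044  0.472  0.   ]
```

Run:
```python
from h import *
plan([.21,-.61,.35],[0,0,-1],[.327,-.945,0],0)
```

```text
1 turn [-3.1 50.3 31.1] shift [-367.3 -682.8   57.2]
-1 turn [  65.2    4.1 -135. ] shift [-367.3 -682.8   57.2]
```

Request:
move_arm(deltas=[0,-5,2,30,-25,50,0,-1,0,5,20,-60,100,0,-1,8,8,-10,-110,100,0,-1,15,11,-45,-165,100,0,-1,22,14,-80,-220,90,0,-2,29,18,-115,-275,80,0,-2,36,22,-150,-330,80,0,-3,43,26,-185,-385,70,0,-3,50,31,-220,-440,60,0,-3,50,31,-255,-495,60,0,-3,50,31,-290,-550,60,0,-3,50,31,-325,-605,60,0,-3,50,31,-350,-650,60,0,-3,50,31,-367,-683,57,0,-3,50,31,-367,-683,57,0,-3,50,31,-367,-683,57,0])

```text
time: 7.68
tcp_pos: [0.2107, -0.6102, 0.3491]
eef_rot: [1.882, 1.563, 0.642]
force: [0.3, 1.1, 0.7]
width: 0.0853
```

```bash
cat > st.py <<'E'
from h import *
import json
s=telemetry.sense();print(s['joints'].round(3),s['tcp_pos'].round(4)); print(Ro.from_euler('xyz',s['eef_rot']).as_matrix()[:,[0,2]].T.round(3))
open('log.txt','a').write(json.dumps([list(s['joints']),list(s['tcp_pos']),list(s['eef_rot'])])+'\n')
E
python3 st.py
```

```text
[ 1.394  0.347 -0.303  1.362  0.095  1.45  -0.144] [ 0.2107 -0.6102  0.3491]
[[ 0.006  0.004 -1.   ]
 [ 0.325 -0.946 -0.002]]
```

Request:
move_arm(deltas=[0,0,4,40,15,0,0,0,0,8,78,33,0,0,0,0,15,151,76,0,0,0,0,18,184,102,0,0,0,0,23,218,128,0,0,0,0,30,277,188,0,0,0,0,34,303,221,0,0,0,0,38,328,255,0,0,0,0,45,370,328,0,0,0,0,49,386,367,0,0,0,0,53,401,406,0,0,0,0,60,423,488,0,0,0,0,64,428,530,0,0,0,0,68,433,572,0,0,0,0,75,432,656,0,0,0,0,75,432,656,0,0,0,0,75,432,656,0,0,0,0,75,432,656,0,0])

```text
time: 9.93
tcp_pos: [0.643, 0.0435, 0.3491]
eef_rot: [1.979, 1.565, 2.045]
force: [0.7, -0.1, 0.1]
width: 0.0853
```

```bash
python3 st.py
```

```text
[ 0.424  0.42  -0.807  1.355  0.295  1.492 -0.296] [0.643  0.0435 0.3491]
[[-0.002  0.005 -1.   ]
 [ 0.998  0.066 -0.002]]
```

```bash
cat > kin2.py <<'E'
from h import *
from scipy.optimize import least_squares
import json
SG=np.array([-1,1,-1,1,-1,1,-1])
LO=np.array([-2.82,-.49,-1.37,0,-1.36,.23,-2.94]);HI=np.array([2.82,2.23,1.46,2.46,4.5,2,2.94])
M=np.array([[0,1,0],[0,0,1],[1,0,0.]])
def fk(q,P):
    q=np.asarray(q)*SG; c,e=P[:2]; o=np.r_[0,0,P[2],P[3:]]  # d1; o3 xyz; o4 xz ; ...
    R=Ro.from_euler('z',c+q[0]); p=np.array([0,0,P[2]])
    R=R*Ro.from_euler('y',q[1]); p=p+R.apply([P[3],P[4],0]); R=R*Ro.from_euler('z',q[2]); p=p+R.apply([P[5],P[6],P[7]])
    R=R*Ro.from_euler('y',q[3]); p=p+R.apply([P[8],0,0]); R=R*Ro.from_euler('z',q[4]); p=p+R.apply([P[9],P[10],P[11]])
    R=R*Ro.from_euler('y',q[5]); p=p+R.apply([P[12],P[13],0]); R=R*Ro.from_euler('z',q[6]+e); p=p+R.apply([0,0,P[14]])
    return p,R.as_matrix()@M
def ik(pos,R,P,q0,w=.02):
    best=None; rng=np.random.default_rng(0)
    for k in range(12):
        qs=np.clip(q0+(0 if k==0 else rng.normal(0,.6,7)),LO+.03,HI-.03)
        def f(q):
            a,Q=fk(q,P); return np.r_[(a-pos)*5,(Q-R).ravel(),w*(q-q0)]
        z=least_squares(f,qs,bounds=(LO+.02,HI-.02),max_nfev=80)
        a,Q=fk(z.x,P); err=(np.linalg.norm(a-pos)*1e3,np.degrees(np.linalg.norm(Q-R))/1.41)
        if best is None or z.cost<best[0]: best=(z.cost,z.x,err)
    return best
def loadP(): return np.load('P.npy')
if __name__=='__main__':
    D=[([1.139,.398,.045,1.537,-.019,1.207,-.051],[.21217,-.61372,.23026],[-3.07975,1.56884,1.96552]),
       ([1.28,-.49,-1.17,2.17,-1.36,.23,-.66],[.6291,.0157,.4044],[1.62,.493,-.142]),
       ([1.23,-.49,-1.36,2.23,-.36,.23,-1.82],[.5773,.0728,.2928],[1.59,.702,-.227])]+[json.loads(l) for l in open('log.txt')]
    n0=np.array([0,1.57,.33,0,0,0,0,.4,0,0,0,.4,0,0,.25])
    def f(P):
        o=[]
        for q,p,rr in D:
            a,R=fk(q,P); o+=list((a-p)*5); o+=list((R-Ro.from_euler('xyz',rr).as_matrix()).ravel())
        return np.r_[o,(P-n0)*np.array([3,3]+[.02]+[.05]*12)]
    z=least_squares(f,n0); print(z.cost,z.x.round(3)); np.save('P.npy',z.x)
    for q,p,rr in D:
        a,R=fk(q,z.x); print(((a-p)*1e3).round(1), np.abs(R-Ro.from_euler('xyz',rr).as_matrix()).max().round(3))
E
python3 kin2.py
```

```text
0.00025319434281345616 [-1.000e-03  1.569e+00  2.680e-01 -6.000e-03 -1.500e-02 -3.100e-02
 -2.400e-02  5.190e-01 -1.300e-02  1.700e-02 -2.000e-03  4.870e-01
 -2.800e-02 -2.000e-03  3.540e-01]
[-0.1 -0.3  0.4] 0.002
[-0.  0. -0.] 0.006
[ 0.  -0.1 -0.1] 0.012
[ 0.2  0.2 -0.4] 0.001
[ 0. -0. -0.] 0.001
```

```bash
cat > chk.py <<'E'
from kin2 import *
P=loadP();q0=telemetry.sense()['joints']
def Rm(tx,tz): return np.c_[tx,np.cross(tz,tx),tz]
g=SW((86,30,172))
for h in (0,15):
  for th in (25,35,45,55):
    t=np.radians(th); Z=Ro.from_euler('z',X[2]+np.radians(h))
    tx=Z.apply([np.cos(t),0,-np.sin(t)])
    for sg in (1,-1):
      tz=Z.apply([0,sg,0]); r_=[]
      for up in (0,.1):
        b=ik(g+[0,0,up]+.01*tx,Rm(tx,tz),P,q0); r_.append((np.round(b[2],1).tolist(),b[1].round(2).tolist()))
      print(h,th,sg,*r_)
E
python3 chk.py
```

```text
0 25 1 ([0.1, 0.1], [0.4, 0.6, -0.99, 2.25, 2.18, 1.16, -0.79]) ([0.1, 0.1], [0.47, 0.34, -1.04, 2.2, 1.96, 0.93, -0.65])
0 25 -1 ([0.1, 0.0], [0.02, 0.44, -0.53, 2.25, 2.17, 0.96, 2.17]) ([0.1, 0.0], [0.19, 0.26, -0.7, 2.2, 1.96, 0.82, 2.42])
0 35 1 ([0.1, 0.0], [0.46, 0.52, -1.02, 2.17, 1.94, 0.93, -0.59]) ([0.1, 0.0], [0.44, 0.27, -0.94, 2.1, 1.64, 0.72, -0.36])
0 35 -1 ([0.1, 0.0], [0.15, 0.39, -0.63, 2.17, 1.93, 0.76, 2.44]) ([0.1, 0.1], [0.34, 0.24, -0.81, 2.1, 1.63, 0.68, 2.77])
0 45 1 ([0.1, 0.0], [0.43, 0.45, -0.93, 2.08, 1.61, 0.74, -0.3]) ([0.1, 0.0], [0.42, 0.25, -0.87, 1.99, 1.23, 0.66, 0.04])
0 45 -1 ([0.1, 0.1], [0.33, 0.41, -0.8, 2.08, 1.59, 0.68, 2.83]) ([0.8, 0.4], [-0.58, 0.17, 0.26, 2.01, 0.93, 0.45, -2.92])
0 55 1 ([0.1, 0.0], [0.41, 0.43, -0.87, 1.96, 1.21, 0.69, 0.08]) ([0.0, 0.0], [0.48, 0.3, -0.93, 1.87, 0.91, 0.76, 0.37])
0 55 -1 ([0.3, 0.1], [-0.03, 0.33, -0.31, 1.97, 0.97, 0.5, -2.92]) ([0.2, 0.1], [0.13, 0.23, -0.5, 1.87, 0.74, 0.67, -2.66])
15 25 1 ([0.1, 0.1], [0.79, 0.76, -1.26, 2.31, 2.48, 1.01, -0.58]) ([0.2, 0.1], [0.92, 0.46, -1.35, 2.25, 2.27, 0.7
[... 178 characters left out ...]
, 2.16, 0.81, -0.36]) ([0.1, 0.1], [0.85, 0.33, -1.23, 2.14, 1.85, 0.48, -0.25])
15 35 -1 ([0.1, 0.0], [0.21, 0.35, -0.51, 2.22, 2.41, 0.47, 2.23]) ([0.2, 0.1], [0.31, 0.18, -0.58, 2.14, 1.96, 0.29, 2.66])
15 45 1 ([0.1, 0.1], [0.67, 0.48, -1.07, 2.11, 1.74, 0.53, -0.11]) ([0.1, 0.0], [0.57, 0.22, -0.87, 2.03, 1.1, 0.36, 0.41])
15 45 -1 ([0.2, 0.1], [0.26, 0.34, -0.55, 2.11, 1.78, 0.31, 2.87]) ([0.4, 0.2], [0.1, 0.16, -0.35, 2.04, 0.87, 0.27, -2.56])
15 55 1 ([0.1, 0.0], [0.55, 0.43, -0.92, 2.0, 1.15, 0.5, 0.42]) ([0.1, 0.0], [0.71, 0.32, -1.09, 1.9, 0.81, 0.62, 0.74])
15 55 -1 ([0.3, 0.2], [-0.2, 0.31, -0.01, 2.02, 0.5, 0.25, -2.22]) ([0.2, 0.1], [0.19, 0.2, -0.45, 1.91, 0.46, 0.49, -2.13])
```

```bash
cat > a.py <<'E'
from h import *
import sys
t=np.radians(float(sys.argv[1]));tx=SD([np.cos(t),0,-np.sin(t)]);tz=SD([0,1,0]);g=SW((86,30,float(sys.argv[2])))
for b in map(float,sys.argv[3:]): plan(g-b*tx,tx,tz,.010)
E
python3 a.py 75 240 .08; python3 a.py 55 240 .08;  python3 a.py 45 220 .08;  python3 a.py 35 172 .1 0
```

```text
1 turn [-12.5 -10.5  71.2] shift [ 30.3  29.6 -41.5]
-1 turn [  10.8  -13.3 -107.7] shift [ 30.3  29.6 -41.5]
1 turn [-28.9 -24.1  69.2] shift [  9.   35.2 -51.8]
-1 turn [  25.6  -31.2 -104.6] shift [  9.   35.2 -51.8]
1 turn [-37.1 -30.8  67.7] shift [ -0.1  37.5 -79.6]
-1 turn [  32.9  -40.  -102.2] shift [ -0.1  37.5 -79.6]
1 turn [-45.2 -37.6  65.7] shift [ -23.5   43.6 -125.5]
-1 turn [ 40.1 -48.8 -99. ] shift [ -23.5   43.6 -125.5]
1 turn [-45.2 -37.6  65.7] shift [  55.8   23.  -182.9]
-1 turn [ 40.1 -48.8 -99. ] shift [  55.8   23.  -182.9]
```

Request:
move_arm(deltas=[-2,-1,10,5,5,0,0,-3,-3,20,5,10,0,0,-5,-4,30,5,20,0,0,-7,-6,40,5,30,0,0,-9,-8,50,5,30,-10,0,-11,-9,60,5,32,-20,0,-12.5,-10.5,71,5,35,-30,0,-20,-17,70,5,35,-40,0,-29,-24,69,5,35,-52,0,-33,-27.5,68.5,2,36,-65,0,-37,-31,67.7,0,37.5,-80,0,-37,-31,67.7,0,37.5,-80,0,-37,-31,67.7,0,37.5,-80,0])

```text
time: 11.55
tcp_pos: [0.6443, 0.0797, 0.2706]
eef_rot: [-1.566, 0.784, -0.253]
force: [1.1, -0.1, 1.4]
width: 0.0852
```

```bash
python3 st.py; python3 a.py 45 172 .08 0 ; python3 a.py 35 172 .08 0
```

```text
[ 0.46   0.139 -0.943  2.074  1.144  0.647  0.029] [0.6443 0.0797 0.2706]
[[ 0.685 -0.177 -0.706]
 [ 0.254  0.967  0.004]]
1 turn [-0.2  0.1  0.1] shift [ -1.4   1.4 -49.1]
-1 turn [ 123.1  -32.  -127.1] shift [ -1.4   1.4 -49.1]
1 turn [-0.2  0.1  0.1] shift [  53.3  -12.9 -105.7]
-1 turn [ 123.1  -32.  -127.1] shift [  53.3  -12.9 -105.7]
1 turn [-2.7 -9.6  0.1] shift [ -9.    3.4 -58.5]
-1 turn [ 133.4  -34.7 -115.5] shift [ -9.    3.4 -58.5]
1 turn [-2.7 -9.6  0.1] shift [  54.4  -13.2 -104.4]
-1 turn [ 133.4  -34.7 -115.5] shift [  54.4  -13.2 -104.4]
```

Request:
move_arm(deltas=[-1,-5,0,-5,2,-30,0,-2.7,-9.6,0,-9,3.4,-58,0,-2.7,-9.6,0,-9,3.4,-58,0,-2.7,-9.6,0,-9,3.4,-58,0])

```text
time: 12.05
tcp_pos: [0.6362, 0.0826, 0.2125]
eef_rot: [-1.57, 0.612, -0.257]
force: [0.1, -0.1, 0.1]
width: 0.0854
```

```bash
python3 st.py
cat > look.py <<'E'
from h import *
import sys
p=cam('wrist');im,d=optics.snapshot('wrist');save(sys.argv[1],im)
hsv=cv2.cvtColor(im,cv2.COLOR_RGB2HSV);m=cv2.inRange(hsv,(22,120,110),(34,255,255));k,lab,stt,ce=cv2.connectedComponentsWithStats(m)
for i in range(1,k):
    if stt[i,4]>80:
        v,u=np.nonzero((lab==i)&(d>0)); W=np.array([pix(p,a,b,d[b,a],True) for a,b in zip(u,v)])
        print(stt[i],W.mean(0).round(4),W.min(0).round(3),W.max(0).round(3), 'topmean',W[W[:,2]>np.percentile(W[:,2],98)-.004].mean(0).round(4))
print('expect pin',SW((86,30,160)).round(4))
E
python3 look.py w2
```

```text
[ 0.302  0.257 -0.885  2.251  1.741  0.792 -0.603] [0.6362 0.0826 0.2125]
[[ 0.792 -0.208 -0.574]
 [ 0.255  0.967  0.001]]
[575  46  36  20 527] [0.7116 0.3724 0.0132] [ 0.701  0.351 -0.001] [0.744 0.42  0.02 ] topmean [0.7134 0.3727 0.0174]
[259 102  43  10 231] [0.62   0.0603 0.1305] [0.614 0.046 0.127] [0.63  0.073 0.132] topmean [0.6198 0.0601 0.1306]
[ 305  152   38   89 2838] [0.6871 0.0675 0.1628] [ 0.676 -0.248 -0.039] [1.665 0.08  0.191] topmean [0.6849 0.0682 0.1893]
[234 210  36  11 140] [ 0.8988 -0.1     0.0977] [ 0.869 -0.432 -0.132] [ 1.665 -0.073  0.108] topmean [ 0.8821 -0.0919  0.1035]
[231 239  38  12 349] [ 1.032  -0.175   0.1195] [ 0.869 -0.612 -0.046] [ 1.669 -0.074  0.15 ] topmean [ 0.8909 -0.0977  0.1488]
expect pin [0.6908 0.0686 0.16  ]
```

View pics/w2.png

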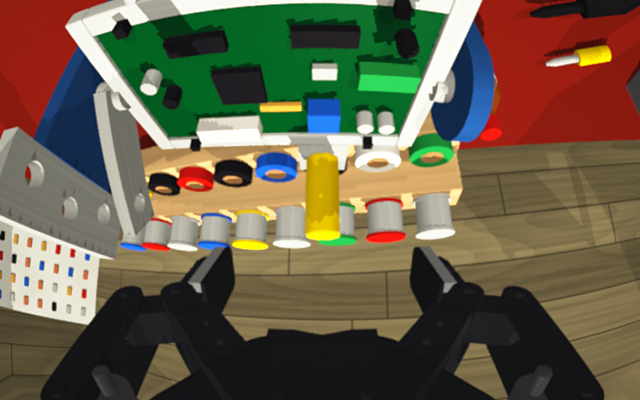

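Request:
move_arm(deltas=[0,0,0,21,-5.5,-16,0,0,0,0,42,-11,-31,0,0,0,0,62.5,-16,-46,0,0,0,0,62.5,-16,-46,0,0,0,0,62.5,-16,-46,120,0,0,0,62.5,-16,-46,200,0,0,0,62.5,-16,-46,255,0,0,0,62.5,-16,-46,255], force=60)

```text
time: 13.1
tcp_pos: [0.6993, 0.0667, 0.1686]
eef_rot: [-1.569, 0.608, -0.257]
force: [-1.9, -0.6, 3.5]
width: 0.0229
```

```bash
python3 st.py; python3 look.py w3; python3 -c "
from h import *;s=telemetry.sense();print(s['force'],s['moment'],s['width'])"
```

```text
[ 0.294  0.445 -0.82   2.166  1.919  0.841 -0.647] [0.6993 0.0667 0.1686]
[[ 0.794 -0.209 -0.572]
 [ 0.255  0.967  0.001]]
[625  38  15  21 211] [0.7164 0.3568 0.0118] [ 0.708  0.351 -0.   ] [0.742 0.387 0.019] topmean [0.7184 0.3566 0.0168]
[251  92  33  12 298] [0.6217 0.0669 0.1306] [0.618 0.059 0.127] [0.629 0.072 0.132] topmean [0.6217 0.067  0.1307]
[ 296  168   52  130 6301] [0.6935 0.0662 0.162 ] [ 0.676 -0.282  0.101] [1.668 0.08  0.19 ] topmean [0.6811 0.0698 0.188 ]
[ 94 188  34  23 516] [ 0.8202 -0.2949  0.0632] [ 0.801 -0.364  0.051] [ 0.864 -0.275  0.069] topmean [ 0.8265 -0.2986  0.0676]
[219 226  41  13 187] [ 0.9106 -0.1054  0.0958] [ 0.869 -0.469 -0.084] [ 1.665 -0.074  0.105] topmean [ 0.8808 -0.0911  0.1029]
[215 262  43  10 354] [ 1.0197 -0.1738  0.1322] [ 0.869 -0.665  0.023] [ 1.669 -0.074  0.15 ] topmean [ 0.8884 -0.0962  0.1485]
expect pin [0.6908 0.0686 0.16  ]
[-2.73867037 -0.34707393  3.46565575] [ 0.09142942  0.61257193 -0.1679564 ] 0.02257960929258493
```

Request:
move_arm(deltas=[0,0,0,0,0,10,255,0,0,0,0,0,25,255,0,0,0,0,0,40,255,0,0,0,0,0,55,255,0,0,0,0,0,70,255,0,0,0,0,0,90,255,0,0,0,0,0,110,255,0,0,0,0,0,110,255])

```text
time: 14.15
tcp_pos: [0.6998, 0.0672, 0.2807]
eef_rot: [-1.568, 0.605, -0.256]
force: [0.5, 0.5, -2.7]
width: 0.0226
```

```bash
python3 st.py;  python3 look.py w4
cat > chk2.py <<'E'
from kin2 import *
P=loadP();q0=telemetry.sense()['joints']; yS=SD([0,1,0]);xS=SD([1,0,0])
def Rm(tx,tz): return np.c_[tx,np.cross(tz,tx),tz]
# current: tool z = +yS, pin head = +z world. pin head in tool coords:
R0=Ro.from_euler('xyz',telemetry.sense()['eef_rot']).as_matrix(); hd=R0.T@[0,0,1]; print('head in tool',hd.round(2))
# lay: head=-yS, z_tool horizontal perpendicular. find R: R hd = -yS, R zt = s*xS
for az in (0,30,60,90):
  Z=Ro.from_euler('z',np.radians(-az)); head=Z.apply(-yS) ; 
  for s in (1,-1):
    zt=Z.apply(xS)*s
    A=np.c_[hd,[0,0,1],np.cross(hd,[0,0,1])]; B=np.c_[head,zt,np.cross(head,zt)]; R=B@A.T
    for pos in ([.55,-.28,.12],[.55,-.28,.02]):
        b=ik(np.array(pos),R,P,q0); print(az,s,R[:,0].round(2),np.round(b[2],1),b[1].round(2))
E
python3 chk2.py
```

```text
[ 0.362  0.226 -0.852  2.08   1.577  0.692 -0.325] [0.6998 0.0672 0.2807]
[[ 0.795 -0.209 -0.569]
 [ 0.255  0.967  0.002]]
[110 123  33  26 550] [ 0.8226 -0.2962  0.0641] [ 0.802 -0.362  0.05 ] [ 0.865 -0.257  0.07 ] topmean [ 0.8271 -0.2994  0.0681]
[226 147  38  16 169] [ 0.8834 -0.092   0.1029] [ 0.87  -0.128  0.099] [ 0.924 -0.074  0.108] topmean [ 0.8827 -0.0926  0.1034]
[ 295  167   53  131 6399] [0.7065 0.0629 0.2697] [ 0.677 -0.299 -0.246] [1.67  0.081 0.302] topmean [0.6815 0.0703 0.3001]
[222 176  41  19 607] [ 0.9673 -0.1431  0.1174] [ 0.869 -0.666 -0.24 ] [ 1.669 -0.074  0.151] topmean [ 0.8938 -0.0995  0.149 ]
expect pin [0.6908 0.0686 0.16  ]
head in tool [-0.57 -0.82  0.  ]
0 1 [ 0.14  0.55 -0.82] [0.  0.1] [ 1.44  1.   -1.26  1.57  0.35  1.24 -0.02]
0 1 [ 0.14  0.55 -0.82] [0.  0.1] [ 1.41  1.11 -1.18  1.61  0.44  1.12 -0.  ]
0 -1 [0.14 0.55 0.82] [76.4 25.5] [-0.38  2.21  1.17  1.6   1.19  1.98  2.1 ]
0 -1 [0.14 0.55 0.82] [45.3 29.5] [ 1.59  2.21 -1.35  1.2  -0.35  1.7   2.92]
30 1 [ 0.4   0.41 -0.82] [0.1 0.1] [ 1.61  0.91 -1.31  1.82  0.38  0.84 -0.48]
30 1 [ 0.4 
[... 161 characters left out ...]
41 0.82] [67.6 24.9] [-0.49  2.21  0.88  1.68  1.37  1.98  2.67]
60 1 [ 0.55  0.15 -0.82] [0.1 0.1] [ 1.62  0.67 -1.22  2.05  0.4   0.42 -1.02]
60 1 [ 0.55  0.15 -0.82] [0.1 0.1] [ 1.49  0.82 -1.04  2.09  0.75  0.25 -1.26]
60 -1 [0.55 0.15 0.82] [44.7 14.4] [ 1.15  1.48 -0.44  1.9   4.48  1.98 -1.33]
60 -1 [0.55 0.15 0.82] [44.1 16.3] [-0.52  2.21  0.8   1.65  1.41  1.98 -2.92]
90 1 [ 0.55 -0.14 -0.82] [0.3 0.1] [ 1.38  0.43 -1.03  2.18  1.12  0.25 -2.36]
90 1 [ 0.55 -0.14 -0.82] [0.2 0.1] [ 1.52  0.93 -1.29  2.23  1.85  0.65 -2.81]
90 -1 [ 0.55 -0.14  0.82] [28.2  8.9] [ 1.24  1.66 -0.62  1.94  4.48  1.98 -0.8 ]
90 -1 [ 0.55 -0.14  0.82] [0.1 0.1] [-0.51  2.2   0.73  1.67  1.36  1.98 -2.72]
```

```bash
cat > lay.py <<'E'
from h import *
c=cam('top');optics.snapshot('top')
for l in ['spray_can','paste_jar','solder_spool']: print(l,[(round(b['p'],2),toW(c,b['location']).round(3).tolist()) for b in spotter.boxes_of('top',l)][:2])
E
python3 lay.py
cat > lay2.py <<'E'
from h import *
s=telemetry.sense();R0=Ro.from_euler('xyz',s['eef_rot']);yS=SD([0,1,0]);xS=SD([1,0,0])
hd=R0.inv().apply([0,0,1]); head=-yS
B=np.c_[head,xS,np.cross(head,xS)];A=np.c_[hd,[0,0,1],np.cross(hd,[0,0,1])];R=Ro.from_matrix(B@A.T)
rv=(R*R0.inv()).as_rotvec(degrees=True); tx=R.apply([1,0,0])
print('turn',rv.round(1),tx.round(3))
for z in (.12,.016): print(((np.array([.56,-.29,z])+.0106*tx-s['tcp_pos'])*1e3).round(1))
E
python3 lay2.py
```

```text
spray_can [(0.65, [0.427, -0.418, 0.141]), (0.16, [0.568, 0.006, 0.127])]
paste_jar [(0.97, [0.704, -0.396, 0.058]), (0.17, [0.583, 0.031, 0.125])]
solder_spool [(0.67, [0.619, -0.145, 0.054])]
turn [ 84.6  49.4 -69.1] [ 0.145  0.555 -0.819]
[-137.2 -350.5 -165.6]
[-137.2 -350.5 -269.6]
```

Request:
move_arm(deltas=[0,0,0,0,0,50,255,0,0,0,0,0,90,255,7,4.1,-5.8,-15,-25,90,255,14,8.2,-11.5,-30,-50,90,255,21,12.3,-17.3,-45,-75,90,255,28,16.5,-23,-60,-110,90,255,35,20.6,-29,-75,-145,90,255,42.3,24.7,-34.5,-90,-180,90,255,49.4,28.8,-40,-100,-215,90,255,56.4,33,-46,-110,-250,80,255,63.5,37,-52,-120,-285,50,255,70.5,41.2,-57.6,-130,-320,0,255,77.5,45.3,-63.4,-137,-350,-50,255,84.6,49.4,-69.1,-137,-350,-110,255,84.6,49.4,-69.1,-137,-350,-166,255,84.6,49.4,-69.1,-137,-350,-166,255,84.6,49.4,-69.1,-137,-350,-166,255])

```text
time: 16.52
tcp_pos: [0.5632, -0.2835, 0.1131]
eef_rot: [1.565, 0.96, 1.311]
force: [0.5, -0.5, -0.8]
width: 0.0228
```

```bash
python3 st.py
python3 - <<'E'
from h import *
yS=SD([0,1,0]);xS=SD([1,0,0])
s=telemetry.sense();R=Ro.from_euler('xyz',s['eef_rot']);print('head',R.apply([-.57,-.82,0]).round(3),'want',-yS.round(3),s['width'])
E
python3 look.py w5
```

```text
[ 1.002  0.683 -0.477  1.559 -0.303  1.186  0.483] [ 0.5632 -0.2835  0.1131]
[[ 0.147  0.554 -0.819]
 [ 0.968 -0.252  0.003]]
head [-0.251 -0.966 -0.003] want [-0.252 -0.968 -0.   ] 0.02279330482517736
[564   0  27  13 214] [ 0.9525 -0.0899  0.1302] [ 0.873 -0.13  -0.113] [1.666 0.303 0.15 ] topmean [ 0.8953 -0.1201  0.1488]
[534   6  39  33 200] [ 0.8941 -0.1056  0.0983] [ 0.869 -0.129 -0.233] [1.666 0.277 0.11 ] topmean [ 0.8828 -0.111   0.1041]
[ 296  168   52  129 6253] [ 0.5641 -0.2784  0.1313] [ 0.547 -0.308 -0.001] [ 0.607 -0.184  0.136] topmean [ 0.564  -0.2787  0.133 ]
[ 567  169   47   62 1838] [ 0.8213 -0.3042  0.0642] [ 0.801 -0.335  0.049] [ 0.867 -0.272  0.071] topmean [ 0.8264 -0.3041  0.0681]
expect pin [0.6908 0.0686 0.16  ]
```

Request:
move_arm(deltas=[0,0,0,0,0,-40,255,0,0,0,0,0,-75,255,0,0,0,0,0,-95,255,0,0,0,0,0,-105,255,0,0,0,0,0,-105,255])

```text
time: 17.2
tcp_pos: [0.5644, -0.284, 0.0099]
eef_rot: [1.559, 0.961, 1.307]
force: [-1.1, -0.4, -1.8]
width: 0.0224
```

Request:
move_arm(deltas=[0,0,0,0,0,-3,255,0,0,0,0,0,-3,255,0,0,0,0,0,-3,215,0,0,0,0,0,-3,170,0,0,0,0,0,-3,120,0,0,0,0,0,-3,60,0,0,0,-2,-10,15,0,0,0,0,-10,-40,60,0,0,0,0,-15,-55,100,0,0,0,0,-15,-55,140,0,0,0,0,-15,-55,140,0])

```text
time: 18.58
tcp_pos: [0.5515, -0.3403, 0.154]
eef_rot: [1.547, 0.964, 1.297]
force: [-0.3, -0.1, -0.3]
width: 0.0855
```

```bash
python3 st.py; python3 look.py w6
cat > chk3.py <<'E'
from kin2 import *
P=loadP();q0=telemetry.sense()['joints']; yS=SD([0,1,0]);xS=SD([1,0,0])
def Rm(tx,tz): return np.c_[tx,np.cross(tz,tx),tz]
for s in (1,-1):
  q=q0
  for a,up in ((0,.1),(0,0),(15,0),(30,0),(45,0)):
    t=np.radians(a); bar=SW((-110*np.cos(t),0,125-110*np.sin(t))); tx=SD([np.sin(t),0,-np.cos(t)]); tz=s*SD([np.cos(t),0,np.sin(t)])
    # frame -x dir -> (-cos,-sin): +x -> (cos, +sin)
    b=ik(bar+[0,0,up]+.012*tx,Rm(tx,tz),P,q); q=b[1]; print('bar',s,a,up,np.round(b[2],1),q.round(2))
  b=ik(SW((0,-153,200))+[0,0,-.01],Rm(np.array([0,0,-1.]),s*xS),P,q0); print('ins',s,np.round(b[2],1),b[1].round(2))
E
python3 chk3.py
```

```text
[ 1.048  0.679 -0.459  1.453 -0.288  1.31   0.506] [ 0.5515 -0.3403  0.154 ]
[[ 0.154  0.549 -0.821]
 [ 0.968 -0.252  0.013]]
[531   0  21   7 101] [ 0.9489 -0.0899  0.1259] [ 0.878 -0.129 -0.188] [1.664 0.373 0.15 ] topmean [ 0.8962 -0.1239  0.1486]
[502   4  36  26 173] [ 0.891  -0.1065  0.0983] [ 0.869 -0.129 -0.295] [1.665 0.376 0.106] topmean [ 0.8833 -0.113   0.1036]
[ 528  138   45   52 1454] [ 0.8226 -0.3057  0.0645] [ 0.801 -0.332  0.049] [ 0.867 -0.269  0.07 ] topmean [ 0.8272 -0.3048  0.0681]
[ 307  181   26   64 1542] [ 0.5658 -0.2806  0.0204] [ 0.548 -0.31  -0.001] [ 0.588 -0.239  0.026] topmean [ 0.5656 -0.2796  0.0236]
expect pin [0.6908 0.0686 0.16  ]
bar 1 0 0.1 [0.1 0. ] [ 0.39  0.2  -0.73  1.87  0.14  1.13 -0.65]
bar 1 0 0 [0. 0.] [ 0.33  0.33 -0.69  1.98  0.26  0.92 -0.75]
bar 1 15 0 [0. 0.] [ 0.21  0.25 -0.62  2.18  0.54  0.61 -1.06]
bar 1 30 0 [0.2 0.1] [ 0.08  0.28 -0.57  2.33  1.31  0.49 -1.87]
bar 1 45 0 [1.2 0.3] [ 0.1   0.46 -0.72  2.44  1.93  0.85 -2.52]
ins 1 [0. 0.] [ 0.5   0.32 -0.52  1.76  0.18  1.1  -0.33]
bar -1 0 0.1 [0.1 0. ] [ 0.84  0.4  -1.35  1.87  0.42  1.21  2.24]
bar -1 0 0 [0. 0.] [ 0.72  0.52 -1.22  1.98  0.57  1.05  2.12]
bar -1 15 0 [0. 0.] [ 0.65  0.41 -1.15  2.17  0.83  0.76  1.85]
bar -1 30 0 [0.1 0. ] [ 0.54  0.43 -1.11  2.33  1.42  0.72  1.24]
bar -1 45 0 [1.3 0.3] [ 0.32  0.55 -0.98  2.44  1.92  0.98  0.71]
ins -1 [0.1 0. ] [ 0.98  0.53 -1.21  1.75  0.53  1.23  2.52]
```

Run:
```python
from h import *
b=SW((-110,0,125)); 
for up in (.2,.1,0): plan(b+[0,0,up],[0,0,-1],SD([1,0,0]),.013)
```

```text
1 turn [-33.6   9.3  -0.2] shift [-56.6 428.5 160.4]
-1 turn [-14.3 -51.9 171.6] shift [-56.6 428.5 160.4]
1 turn [-33.6   9.3  -0.2] shift [-56.6 428.5  60.4]
-1 turn [-14.3 -51.9 171.6] shift [-56.6 428.5  60.4]
1 turn [-33.6   9.3  -0.2] shift [-56.6 428.5 -39.6]
-1 turn [-14.3 -51.9 171.6] shift [-56.6 428.5 -39.6]
```

Request:
move_arm(deltas=[-5,1,0,-5,0,60,40,-10,3,0,-10,10,120,135,-17,5,0,-20,50,160,135,-25,7,0,-30,110,165,135,-33.6,9.3,0,-40,165,165,135,-33.6,9.3,0,-56,225,165,135,-33.6,9.3,0,-56,285,165,135,-33.6,9.3,0,-56,340,160,135,-33.6,9.3,0,-56,400,140,135,-33.6,9.3,0,-56.6,428.5,100,135,-33.6,9.3,0,-56.6,428.5,60,135,-33.6,9.3,0,-56.6,428.5,60,135,-33.6,9.3,0,-56.6,428.5,60,135])

```text
time: 20.25
tcp_pos: [0.4941, 0.0888, 0.2123]
eef_rot: [-2.867, 1.57, -3.12]
force: [0.2, 0.3, 0.5]
width: 0.0403
```

```bash
python3 st.py; python3 look.py w7 >/dev/null
python3 - <<'E'
from h import *
b=SW((-110,0,125)); print(telemetry.sense()['width'])
p=cam('wrist');print('expected bar px',proj(p,b,True),[proj(p,SW((-110,y,132)),True) for y in (-58,58)],[proj(p,SW((0,-123,200)),True)])
for l in ('tilt_bar','hole_45'): print(l,[(x['p'],toW(p,x['location']).round(3)) for x in spotter.boxes_of('wrist',l)][:2])
plan(b,[0,0,-1],SD([1,0,0]),.013)
E
```

```text
[ 0.355  0.197 -0.698  1.891  0.141  1.103 -0.649] [0.4941 0.0888 0.2123]
[[-0.001 -0.    -1.   ]
 [ 0.968 -0.25  -0.001]]
0.04057305671600559
expected bar px (np.float64(320.4844460902042), np.float64(203.39377843287684)) [(np.float64(320.3746596196159), np.float64(273.96660153736565)), (np.float64(320.602641791401), np.float64(128.07493294928815))] [(np.float64(459.35029696251036), np.float64(378.81930839629166))]
tilt_bar [(0.59, array([0.593, 0.083, 0.128]))]
hole_45 [(0.74, array([0.584, 0.085, 0.132]))]
1 turn [ 0.   0.1 -0.1] shift [-1.200e+00  1.000e-01 -1.012e+02]
-1 turn [-1.000e-01  0.000e+00  1.799e+02] shift [-1.200e+00  1.000e-01 -1.012e+02]
```

View pics/w7.png

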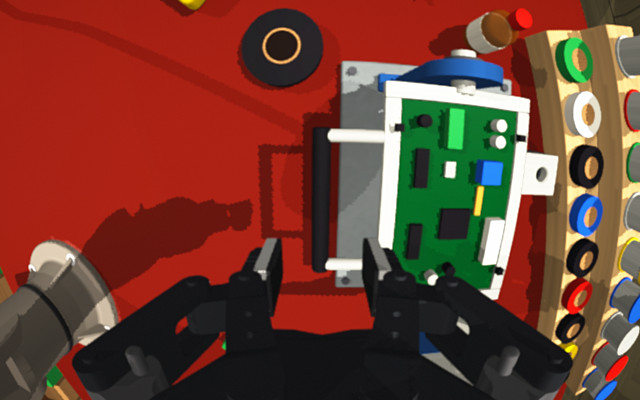

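The view shows the bar at u≈321, v 128–272, matching the prediction. Descending and gripping.

Request:
move_arm(deltas=[0,0,0,-1,0,-40,135,0,0,0,-1,0,-80,135,0,0,0,-1,0,-101,135,0,0,0,-1,0,-101,135,0,0,0,-1,0,-101,200,0,0,0,-1,0,-101,255,0,0,0,-1,0,-101,255,0,0,0,-1,0,-101,255], force=35)

```text
time: 21.4
tcp_pos: [0.4932, 0.0895, 0.1129]
eef_rot: [0.533, 1.57, 0.28]
force: [-4.4, 1.4, 4.4]
width: 0.0127
```

```bash
python3 st.py
python3 - <<'E'
from h import *
s=telemetry.sense();print(s['force'],s['width'])
# arc deltas: point d behind tcp follows bar; tool turn = k*frame angle
R0=Ro.from_euler('xyz',s['eef_rot']);tx0=R0.apply([1,0,0]);d=s['tcp_pos'][2]-.125; d=-d; print('d',d)
b0=SW((-110,0,125))
for a in (5,10,15,20,25,30,35,40,45):
    t=np.radians(a);k=np.radians(a*35/45)
    rv=SD([0,-1,0])*k; R=Ro.from_rotvec(rv)
    b=SW((-110*np.cos(t),0,125-110*np.sin(t)))
    print(a,np.degrees(rv).round(1),((b-b0+d*(R.apply(tx0)-tx0))*1e3).round(1))
E
```

```text
[ 0.304  0.322 -0.669  2.     0.253  0.901 -0.751] [0.4932 0.0895 0.1129]
[[ 0.001  0.    -1.   ]
 [ 0.968 -0.25   0.001]]
[-4.39779591  1.42663498  4.42273025] 0.012720313399702322
d 0.012074723957042524
5 [-1.  -3.8  0. ] [ 1.2 -0.3 -9.6]
10 [-2.  -7.5  0. ] [  3.2  -0.8 -19. ]
15 [ -2.9 -11.3   0. ] [  6.   -1.6 -28.2]
20 [ -3.9 -15.1   0. ] [  9.6  -2.5 -37.2]
25 [ -4.9 -18.8   0. ] [ 13.9  -3.6 -45.8]
30 [ -5.9 -22.6   0. ] [ 18.9  -4.9 -54. ]
35 [ -6.9 -26.3   0. ] [ 24.6  -6.4 -61.8]
40 [ -7.8 -30.1   0. ] [ 30.9  -8.1 -69. ]
45 [ -8.8 -33.9   0. ] [ 37.9  -9.9 -75.6]
```

Request:
move_arm(deltas=[-1,-3.8,0,1.2,-0.3,-9.6,255,-2,-7.5,0,3.2,-0.8,-19,255,-2.9,-11.3,0,6,-1.6,-28.2,255,-3.9,-15.1,0,9.6,-2.5,-37.2,255,-4.9,-18.8,0,13.9,-3.6,-45.8,255,-5.9,-22.6,0,18.9,-4.9,-54,255,-6.9,-26.3,0,24.6,-6.4,-61.8,255,-7.8,-30.1,0,30.9,-8.1,-69,255,-8.8,-33.9,0,37.9,-9.9,-75.6,255,-8.8,-33.9,0,37.9,-9.9,-75.6,255,-8.8,-33.9,0,37.9,-9.9,-75.6,255,-8.8,-33.9,0,37.9,-9.9,-75.6,255])

```text
time: 22.9
tcp_pos: [0.5311, 0.0793, 0.0374]
eef_rot: [0.001, 0.96, -0.253]
force: [0.3, -1.5, -3.8]
width: 0.0125
```

```bash
cat > ang.py <<'E'
from h import *
s=telemetry.sense();R=Ro.from_euler('xyz',s['eef_rot']);tx=R.apply([1,0,0])
b=s['tcp_pos']-.0121*tx; tr=SW((0,0,125)); v=b-tr; xs=v@SD([1,0,0])
print('bar',b.round(4),'stand x',xs.round(4),'z',v[2].round(4),'ang z',np.degrees(np.arcsin(-v[2]/.11)),'atan',np.degrees(np.arctan2(-v[2],-xs)),np.hypot(xs,v[2]),s['force'],s['width'])
E
python3 st.py; python3 ang.py
```

```text
[-0.231  0.341 -0.269  2.386  1.707  0.48  -2.32 ] [0.5311 0.0793 0.0374]
[[ 0.555 -0.144 -0.819]
 [ 0.793 -0.206  0.574]]
bar [0.5244 0.0811 0.0473] stand x -0.0782 z -0.0777 ang z 44.964784386008105 atan 44.828463581842655 0.11026297737030229 [ 0.3312923  -1.51778797 -3.80744106] 0.012484775644100977
```

Request:
move_arm(deltas=[0,0,0,0,0,0,215,0,0,0,0,0,0,185,0,0,0,0,0,0,185,0,0,0,-10,2,15,185,0,0,0,-25,6,37,185,0,0,0,-42,11,62,185,0,0,0,-55,15,110,185,0,0,0,-55,15,160,100,0,0,0,-55,15,200,100,0,0,0,-55,15,200,100])

```text
time: 24.15
tcp_pos: [0.4782, 0.0959, 0.2423]
eef_rot: [0.011, 0.952, -0.245]
force: [1.3, 0.3, 0.1]
width: 0.0518
```

```bash
python3 st.py
python3 - <<'E'
from h import *
g=SW((0,-123,200)); 
im,d=optics.snapshot('scene');save('scene1',im)
p=cam('scene');print(proj(p,g),proj(p,SW((0,-106,200))))
cv2.imwrite('pics/s1c.png',cv2.cvtColor(cv2.resize(im[130:300,290:460],(600,600),interpolation=cv2.INTER_CUBIC),cv2.COLOR_RGB2BGR))
im,d=optics.snapshot('top');p=cam('top')
# frame angle from top depth: plane of aluminium frame/board
pts=[]
for xs in np.arange(-60,60,4):
    pass
v,u=np.mgrid[120:260,200:360]; W=np.array([pix(p,a,b,d[b,a]) for a,b in zip(u.ravel(),v.ravel()) if d[b,a]>0])
c,s=np.cos(X[2]),np.sin(X[2]);q=W-[X[0],X[1],.125];L=np.c_[c*q[:,0]+s*q[:,1],-s*q[:,0]+c*q[:,1],q[:,2]]
m=(abs(L[:,1])<75)&(abs(L[:,0])<60)&(L[:,2]>-.08)
m&=abs(L[:,1])<.075
L=L[(abs(L[:,1])<.075)&(abs(L[:,0])<.045)&(L[:,2]>-.07)]
z=np.polyfit(L[:,0],L[:,2],1);print(len(L),np.degrees(np.arctan(z[0])),z[1])
yS=SD([0,1,0]);xS=SD([1,0,0]);print('to above pin:');plan([.5635,-.288,.2],[0,0,-1],xS,.01)
E
```

```text
[-0.248 -0.156 -0.31   2.289  0.661  0.66  -1.281] [0.4782 0.0959 0.2423]
[[ 0.563 -0.14  -0.815]
 [ 0.788 -0.208  0.58 ]]
(np.float64(331.2678333415723), np.float64(197.24220056531178)) (np.float64(336.1391752290522), np.float64(193.8620804393917))
2062 45.261488037102495 0.005513710664912009
to above pin:
1 turn [ 8.8 33.9 -0.1] shift [  87.5 -382.4  -47.7]
-1 turn [-52.5  13.6 171.6] shift [  87.5 -382.4  -47.7]
```

View pics/s1c.png

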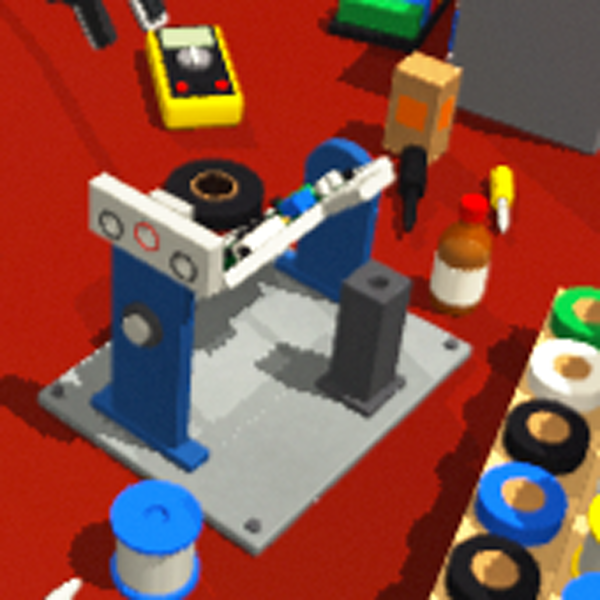

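Run:
```python
from h import *
im,d=optics.snapshot('top');save('top1',im)
a=cv2.imread('pics/top0.png')[100:300,170:420];b=cv2.imread('pics/top1.png')[100:300,170:420]
cv2.imwrite('pics/cmp.png',cv2.resize(np.vstack([a,b])[:, :],(750,1200)[0:2],interpolation=cv2.INTER_CUBIC)[:, :])
c=np.hstack([a[:,:130],b[:,:130]]);cv2.imwrite('pics/cmp.png',cv2.resize(c,None,fx=3,fy=3,interpolation=cv2.INTER_CUBIC))
```

```text
(no output)
```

View pics/cmp.png

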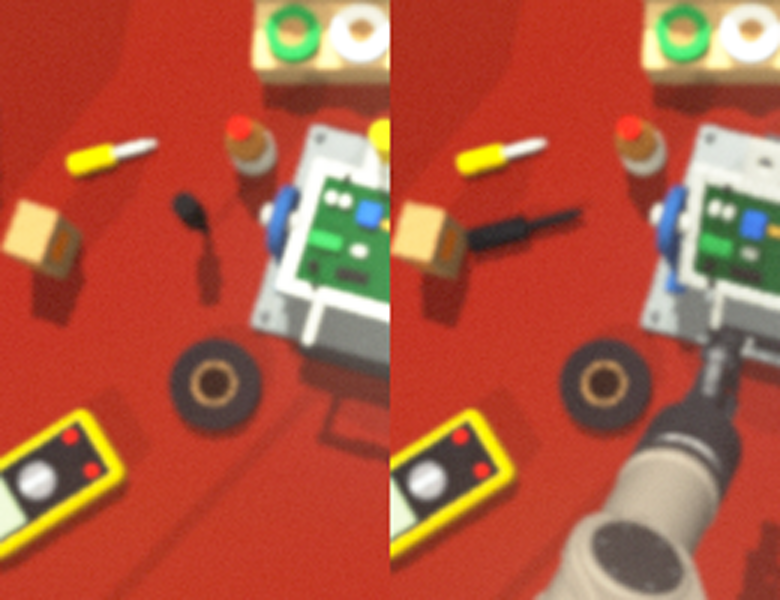

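The black and small yellow look-alikes toppled in the first half second of the simulation: the yellow one changed between the scene shot at t=0 and the first top shot, before any arm motion. So it wasn't my doing, and I leave them. Now to the pin.

Request:
move_arm(deltas=[0,2,0,0,-10,50,60,1,8,0,0,-40,90,30,3,15,0,10,-90,100,0,5,22,0,20,-145,100,0,7,29,0,40,-200,100,0,8.8,33.9,0,55,-255,100,0,8.8,33.9,0,70,-310,80,0,8.8,33.9,0,87,-360,30,0,8.8,33.9,0,87.5,-382,-20,0,8.8,33.9,0,87.5,-382,-48,0,8.8,33.9,0,87.5,-382,-48,0,8.8,33.9,0,87.5,-382,-48,0])

```text
time: 25.8
tcp_pos: [0.5636, -0.2877, 0.189]
eef_rot: [-2.437, 1.57, -2.689]
force: [-0.1, 0.3, 0.6]
width: 0.0852
```

```bash
python3 st.py
cat > pin.py <<'E'
from h import *
import sys
p=cam('wrist');im,d=optics.snapshot('wrist');save(sys.argv[1],im)
hsv=cv2.cvtColor(im,cv2.COLOR_RGB2HSV);m=cv2.inRange(hsv,(22,120,90),(34,255,255));k,lab,stt,ce=cv2.connectedComponentsWithStats(m)
cu,cv_=proj(p,[.5635,-.288,.02],True);print('exp px',cu,cv_)
i=min((i for i in range(1,k) if stt[i,4]>200),key=lambda i:np.hypot(*(ce[i]-[cu,cv_])))
v,u=np.nonzero(lab==i); ray=[]
W=np.array([pix(p,a,b,d[b,a],True) for a,b in zip(u,v) if d[b,a]>0]); W=W[W[:,2]>.019]
c,ax=W[:,:2].mean(0),np.linalg.svd(W[:,:2]-W[:,:2].mean(0),full_matrices=False)[2][0]; ax*=np.sign(ax[1])
t=(W[:,:2]-c)@ax; n=(W[:,:2]-c)@[-ax[1],ax[0]]
print('mean',W.mean(0).round(4),'top z',np.percentile(W[:,2],95).round(4),'axis',ax.round(3),'ang from yS deg',np.degrees(np.arctan2(*ax[[1,0]][::1])-(np.pi/2+X[2])).round(2),'len',np.percentile(t,[1,99]).round(4),'wid',np.percentile(n,[1,99]).round(4))
mid=c+ax*np.percentile(t,[1,99]).mean()+np.array([-ax[1],ax[0]])*np.percentile(n,[1,99]).mean();print('centre',mid.round(4))
al=-np.array([-ax[1],ax[0],0]); plan([*mid,.012],[0,0,-1],al,.009)
E
python3 pin.py w8
```

```text
[ 0.136  0.422  0.359  1.637 -0.16   1.113  0.285] [ 0.5636 -0.2877  0.189 ]
[[-0.001 -0.001 -1.   ]
 [ 0.968 -0.25  -0.001]]
exp px 322.0939630197044 181.91192256227936
mean [ 0.5666 -0.2772  0.023 ] top z 0.0251 axis [0.241 0.971] ang from yS deg 0.69 len [-0.0296  0.0282] wid [-0.0099  0.0098]
centre [ 0.5665 -0.2779]
1 turn [0.1 0.  0.5] shift [   2.4    9.9 -186.9]
-1 turn [ 1.000e-01 -1.000e-01 -1.795e+02] shift [   2.4    9.9 -186.9]
```

Request:
move_arm(deltas=[0,0,0.5,2.4,10,-60,0,0,0,0.5,2.4,10,-115,0,0,0,0.5,2.4,10,-160,0,0,0,0.5,2.4,10,-185,0,0,0,0.5,2.4,10,-185,0,0,0,0.5,2.4,10,-185,120,0,0,0.5,2.4,10,-185,190,0,0,0.5,2.4,10,-185,255,0,0,0.5,2.4,10,-185,255], force=90)

```text
time: 26.98
tcp_pos: [0.5672, -0.2781, 0.0063]
eef_rot: [-0.33, 1.568, -0.573]
force: [-0.5, 0.5, 7.1]
width: 0.0214
```

```bash
python3 st.py; python3 -c "
from h import *;s=telemetry.sense();print(s['force'],s['moment'],s['width'])"
```

```text
[ 0.174  0.628  0.291  1.773 -0.243  0.773  0.343] [ 0.5672 -0.2781  0.0063]
[[ 0.002 -0.001 -1.   ]
 [ 0.97  -0.241  0.003]]
[-0.50014631  0.5441141   7.12650613] [0.11411342 0.23571221 0.05263975] 0.021358626922019817
```

Run:
```python
from h import *
for y in (-270,-236): plan(SW((0,y,200)),[0,0,-1],SD([1,0,0]),.006)
```

```text
1 turn [ 0.1  0.1 -0.6] shift [-35.3  78.1 187.7]
-1 turn [-2.000e-01  1.000e-01  1.794e+02] shift [-35.3  78.1 187.7]
1 turn [ 0.1  0.1 -0.6] shift [-26.7 111.  187.7]
-1 turn [-2.000e-01  1.000e-01  1.794e+02] shift [-26.7 111.  187.7]
```

Request:
move_arm(deltas=[0,0,0,0,0,30,255,0,0,0,0,0,80,255,0,0,0,-10,10,130,255,0,0,0,-25,40,188,255,0,0,-0.6,-35.3,78,188,255,0,0,-0.6,-35.3,78,188,255,0,0,-0.6,-35.3,78,188,255])

```text
time: 27.85
tcp_pos: [0.5314, -0.2004, 0.1939]
eef_rot: [-0.646, 1.568, -0.9]
force: [-0.7, -0.4, -2.4]
width: 0.0218
```

```bash
python3 st.py
cat > ins.py <<'E'
from h import *
import sys
p=cam('wrist');im,d=optics.snapshot('wrist');save(sys.argv[1],im);C=toW(p,[0,0,0])
hsv=cv2.cvtColor(im,cv2.COLOR_RGB2HSV)
eu,ev=proj(p,SW((0,-123,200)),True);print('exp hole px',eu,ev,'exp tip',proj(p,SW((0,-182,200)),True))
def ray(u,v): w=pix(p,u,v,1,True)-C; return w
red=cv2.inRange(hsv,(0,70,60),(8,255,255))|cv2.inRange(hsv,(172,70,60),(180,255,255))
v,u=np.nonzero(red); m=np.hypot(u-eu,v-ev)<30; u,v=u[m],v[m]
n=SD([0,1,0]);P0=SW((0,-123,200)); Q=[]
for a,b in zip(u,v):
    r_=ray(a,b);k=((P0-C)@n)/(r_@n);Q.append(C+k*r_)
Q=np.array(Q);L=np.c_[(Q-P0)@SD([1,0,0]),Q[:,2]-.2]*1e3
m=(abs(L)<18).all(1);L=L[m];print('ring n',len(L),'mid',((L.min(0)+L.max(0))/2).round(2),'range',L.min(0).round(1),L.max(0).round(1))
# pin grip from depth
ye=cv2.inRange(hsv,(22,120,90),(34,255,255));k_,lab,stt,ce=cv2.connectedComponentsWithStats(ye)
gu,gv=proj(p,telemetry.sense()['tcp_pos']+[0,0,.018],True)
i=min((i for i in range(1,k_) if stt[i,4]>200),key=lambda i:np.hypot(*(ce[i]-[gu,gv])))
v,u=np.nonzero(lab==i);W=np.array([pix(p,a,b,d[b,a],True) for a,b in zip(u,v) if d[b,a]>0]);q=W-P0
print('grip x,y,z rel hole',np.percentile(q@SD([1,0,0])*1e3,[2,50,98]).round(1),np.percentile(q@n*1e3,[2,98]).round(1),np.percentile(q[:,2]*1e3,[50,95]).round(1))
cv2.imwrite('pics/'+sys.argv[1]+'c.png',cv2.cvtColor(cv2.resize(im[0:260,200:440],None,fx=2.3,fy=2.3,interpolation=cv2.INTER_CUBIC),cv2.COLOR_RGB2BGR))
E
python3 ins.py w9
```

```text
[-0.006  0.298  0.356  1.791 -0.115  1.071  0.137] [ 0.5314 -0.2004  0.1939]
[[ 0.001 -0.002 -1.   ]
 [ 0.968 -0.251  0.002]]
exp hole px 323.48122783971655 -50.13219432401911 exp tip (np.float64(323.38933450227495), np.float64(65.76190112535824))Traceback (most recent call last):
  File "ins.py", line 12, in <module>
    Q=np.array(Q);L=np.c_[(Q-P0)@SD([1,0,0]),Q[:,2]-.2]*1e3
                           ~^~~
ValueError: operands could not be broadcast together with shapes (0,) (3,)
```

Request:
move_arm(deltas=[0,0,0,4,17,0,255,0,0,0,8.6,33,0,255,0,0,0,8.6,33,0,255])

```text
time: 28.28
tcp_pos: [0.5409, -0.1652, 0.1933]
eef_rot: [-0.499, 1.569, -0.75]
force: [0.5, 0.6, -1.7]
width: 0.0214
```

```bash
sed -i 's/-182,200/-148,200/' ins.py; python3 ins.py w10
```

```text
exp hole px 323.45819653916374 17.26556972220689 exp tip (np.float64(323.2224998778254), np.float64(70.90104023113673))
ring n 409 mid [-2.38 -3.51] range [-13.2 -15.7] [8.4 8.7]
grip x,y,z rel hole [-11.2  -0.2  10.8] [-139.1  -81.4] [10.2 11.9]
```

View pics/w10c.png

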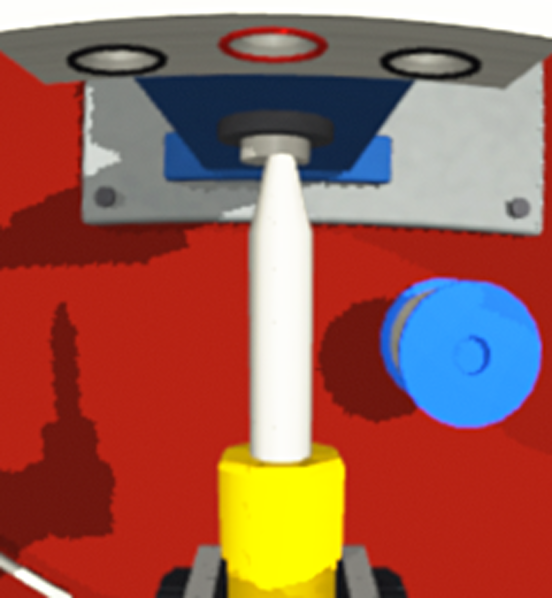

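Run:
```python
from h import *
p=cam('wrist');C=toW(p,[0,0,0]);P0=SW((0,-123,200));xs=SD([1,0,0]);n=SD([0,1,0])
def hit(u,v,nn,pt): r_=pix(p,u,v,1,True)-C;k=((pt-C)@nn)/(r_@nn);return C+k*r_
f=lambda a,b:(200+a/2.3,b/2.3)
for nm,(a,b) in dict(ringC=(273,45),ringtop=(273,14),ringbot=(273,62),b20=(431,63),b70=(117,60)).items():
    q=hit(*f(a,b),n,P0)-P0; print(nm,(q@xs*1e3).round(1),(q[2]*1e3).round(1))
for nm,(a,b) in dict(tip=(281,155),sh=(281,458)).items():
    q=hit(*f(a,b),np.array([0,0,1.]),np.array([0,0,.2]))-P0; print(nm,(q@xs*1e3).round(1),(q@n*1e3).round(1))
s=telemetry.sense();q=s['tcp_pos']-P0;print('tcp',(q@xs*1e3),(q@n*1e3),q[2]*1e3)
```

```text
ringC -2.1 -8.3
ringtop -1.9 10.5
ringbot -2.2 -21.0
b20 32.0 -17.0
b70 -35.4 -14.6
tip -0.4 -25.0
sh -0.2 -84.0
tcp -0.1463716892366436 -112.66657074072172 -6.548692391684597
```

Request:
move_arm(deltas=[0,0,0,-1.65,0.4,0.8,255,0,0,0,-1.65,0.4,0.8,255,0,0,0,0.9,10.1,0.8,255,0,0,0,3.4,19.8,0.8,255,0,0,0,4.6,24.6,0.8,255,0,0,0,5.9,29.5,0.8,255,0,0,0,7.2,34.3,0.8,255,0,0,0,7.2,34.3,0.8,255])

```text
time: 29.32
tcp_pos: [0.5477, -0.132, 0.1942]
eef_rot: [-0.897, 1.569, -1.149]
force: [-1.0, -0.2, -2.0]
width: 0.0215
```

```bash
cat > rel.py <<'E'
from h import *
P0=SW((0,-123,200));xs=SD([1,0,0]);n=SD([0,1,0]);s=telemetry.sense();q=s['tcp_pos']-P0;print('tcp rel',(q@xs*1e3).round(1),(q@n*1e3).round(1),(q[2]*1e3).round(1),'F',(s['force']@xs).round(1),(s['force']@n).round(1),s['force'][2].round(1),'M',np.array(s['moment']).round(2),s['width'],s['time'])
E
python3 rel.py
```

```text
tcp rel -1.8 -77.1 -5.8 F -0.9 -0.4 -2.0 M [-0.01  0.    0.  ] 0.021524679118066666 29.325
```

Request:
move_arm(deltas=[0,0,0,1.3,4.8,0,255,0,0,0,2.5,9.7,0,255,0,0,0,3.8,14.5,0,255,0,0,0,3.8,14.5,0,255])

```text
time: 29.82
tcp_pos: [0.5517, -0.1168, 0.1942]
eef_rot: [-0.823, 1.569, -1.074]
force: [0.5, 0.2, -2.1]
width: 0.0214
```

```bash
python3 rel.py
```

```text
tcp rel -1.8 -61.4 -5.8 F 0.5 0.3 -2.1 M [-0.02  0.08  0.01] 0.021369325866739956 29.825
```

Request:
move_arm(deltas=[0,0,0,1.5,5.8,0,255,0,0,0,3,11.6,0,255,0,0,0,4.5,17.4,0,255,0,0,0,5.8,22.3,0,255,0,0,0,7.1,27.1,0,255,0,0,0,7.1,27.1,0,255])

```text
time: 30.58
tcp_pos: [0.559, -0.089, 0.1942]
eef_rot: [-0.751, 1.569, -1.001]
force: [-0.2, -0.1, -2.3]
width: 0.0211
```

```bash
python3 rel.py
```

```text
tcp rel -1.8 -32.7 -5.8 F -0.2 -0.1 -2.3 M [-0.02 -0.01  0.02] 0.021123341756424396 30.575
```

Nearly home; push on until the shoulder presses on the face.

Request:
move_arm(deltas=[0,0,0,0.5,2,0,255,0,0,0,0.8,3,0,255,0,0,0,1,4,0,255,0,0,0,1.3,5,0,255,0,0,0,1.5,6,0,255,0,0,0,1.5,6,0,255])

```text
time: 31.32
tcp_pos: [0.5595, -0.0867, 0.1942]
eef_rot: [-1.42, 1.565, -1.673]
force: [-1.8, -6.7, -0.7]
width: 0.0213
```

```bash
python3 rel.py
```

```text
tcp rel -1.9 -30.4 -5.8 F -0.1 -6.9 -0.7 M [-1.56  0.47 -0.07] 0.02134599530868528 31.325
```

Request:
move_arm(deltas=[0,0,0,1.5,6,0,255,0,0,0,2.5,10,0,255,0,0,0,2.5,10,0,255])

```text
time: 31.7
tcp_pos: [0.5593, -0.0866, 0.1944]
eef_rot: [-1.572, 1.553, -1.832]
force: [-5.7, -16.5, 0.3]
width: 0.0216
```

```bash
python3 rel.py; python3 ins.py w11
python3 - <<'E'
from h import *
im=cv2.imread('pics/w11.png');
E
```

```text
tcp rel -2.1 -30.3 -5.6 F -1.3 -17.4 0.3 M [-3.32  1.12 -0.07] 0.02159970520019653 31.7
exp hole px 326.50784395786366 195.63855427597682 exp tip (np.float64(326.46291942010765), np.float64(245.7288434778414))Traceback (most recent call last):
  File "ins.py", line 13, in <module>
    m=(abs(L)<18).all(1);L=L[m];print('ring n',len(L),'mid',((L.min(0)+L.max(0))/2).round(2),'range',L.min(0).round(1),L.max(0).round(1))
                                                              ~~~~~^^^
    return umr_minimum(a, axis, None, out, keepdims, initial, where)
ValueError: zero-size array to reduction operation minimum which has no identity
```

Request:
move_arm(deltas=[0,0,0,0,0,0,255,0,0,0,0,0,0,255,0,0,0,0,0,0,215,0,0,0,0,0,0,150,0,0,0,0,0,0,50,0,0,0,0,0,0,0,0,0,0,0,0,0,0,0,0,0,0,0,30,0,0,0,0,0,0,70,0,0,0,0,-10,-40,120,0,0,0,0,-40,-100,120,0,0,0,0,-70,-150,120,0,0,0,0,-100,-200,120,0,0,0,0,-100,-200,120,0])

```text
time: 33.5
tcp_pos: [0.4553, -0.2922, 0.3152]
eef_rot: [-1.546, 1.551, -1.817]
force: [-0.3, -0.2, -0.2]
width: 0.0856
```

```bash
python3 rel.py
python3 - <<'E'
from h import *
p=cam('scene');im,d=optics.snapshot('scene');save('scene2',im)
cv2.imwrite('pics/s2c.png',cv2.cvtColor(cv2.resize(im[130:300,290:460],(600,600),interpolation=cv2.INTER_CUBIC),cv2.COLOR_RGB2BGR))
hsv=cv2.cvtColor(im,cv2.COLOR_RGB2HSV);ye=cv2.inRange(hsv,(22,120,90),(34,255,255));k,lab,st,ce=cv2.connectedComponentsWithStats(ye)
P0=SW((0,-123,200))
eu,ev=proj(p,SW((0,-155,200)))
for i in range(1,k):
    if st[i,4]>30 and np.hypot(*(ce[i]-[eu,ev]))<40:
        v,u=np.nonzero(lab==i);q=np.array([pix(p,a,b,d[b,a]) for a,b in zip(u,v) if d[b,a]>0])-P0
        print(st[i],'x',np.percentile(q@SD([1,0,0])*1e3,[2,50,98]).round(1),'y',np.percentile(q@SD([0,1,0])*1e3,[2,98]).round(1),'z',np.percentile(q[:,2]*1e3,[2,98]).round(1))
# plate face y from depth
pts=[pix(p,*map(round,proj(p,SW((x,-123,z)))),d[round(proj(p,SW((x,-123,z)))[1]),round(proj(p,SW((x,-123,z)))[0])]) for x in (-40,40) for z in (186,190)]
print('plate face y',[((w-P0)@SD([0,1,0])*1e3).round(1) for w in pts])
im,d=optics.snapshot('top');p=cam('top')
v,u=np.mgrid[120:260,200:360]; W=np.array([pix(p,a,b,d[b,a]) for a,b in zip(u.ravel(),v.ravel()) if d[b,a]>0])
q=W-[X[0],X[1],.125];L=np.c_[q@SD([1,0,0]),q@SD([0,1,0]),q[:,2]]
L=L[(abs(L[:,1])<.075)&(abs(L[:,0])<.045)&(L[:,2]>-.07)];z=np.polyfit(L[:,0],L[:,2],1);print('frame',np.degrees(np.arctan(z[0])))
E
```

```text
tcp rel -50.9 -255.6 115.2 F -0.3 -0.2 -0.2 M [ 0.09 -0.02 -0.01] 0.08555016411477588 33.5
[310 193  25  23 293] x [-10.9   4.3  10.7] y [-59.9   0.8] z [-15.8  10.9]
plate face y [np.float64(3.2), np.float64(0.6), np.float64(1.9), np.float64(1.5)]
frame 45.3371012726978
```

View pics/s2c.png

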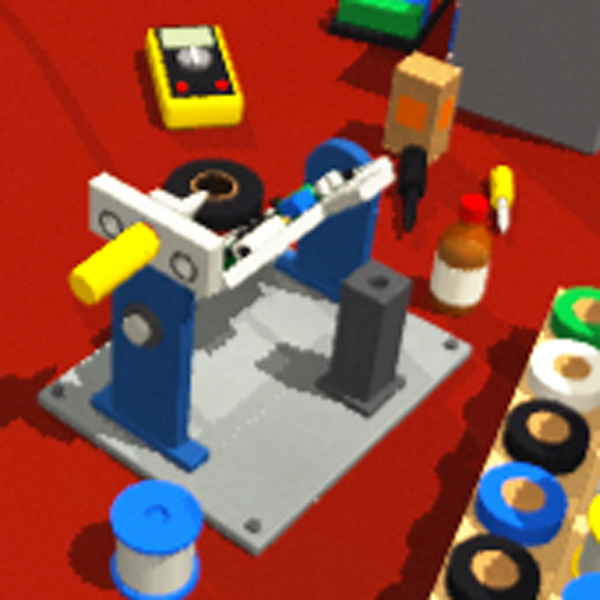

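```bash
python3 -c "
from h import *
print(close_job())"
```

```text
the job is handed in; nothing more can be done
None
```

The frame is locked at 45 degrees, with the yellow pin pushed fully home through the red-ringed hole. The gripper is open and clear, and I handed the job in at about 33.5 s.

**What I did:** I drew the pin from the tongue and laid it on the counter to the right of the stand. I then gripped the hand bar and swung the frame down, let go, and picked the pin up again. Inserting it met no noticeable force until the shoulder reached the plate, where it took about 17 N without moving further.

**Last checks:**
- **Frame angle:** about 45.3° by the top camera's depth and 44.9° by the bar position, so they agree.
- **Pin:** the last picture shows the shoulder against the plate and the tip out behind. Depth put the shoulder within about 1 mm of the face, which is inside the measuring error.
- **Wrist forces:** the highest reading I saw was about 17 N, during that final push.

**What disagreed or went wrong:**
- **Hole position:** close up, it was about 2 mm off my first fit of the stand, so I corrected before inserting. The hole's height in that slanted view read 8 mm low, so I used the height you gave.
- **First approach:** it ran into joint limits and I redid it, which cost about 4 s.
- **Look-alikes:** the black and small yellow pins ended up lying down. The yellow one toppled by itself before the arm moved. I believe the black one did too, because it was already lying by the next close view, but I did not see it fall. I left both alone.
- **Other things:** in the last picture, the spool, tape roll, flux bottle, carton and multimeter look unmoved. I did not recheck the spray can, paste jar and screwdriver at the end.

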